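# Take the lens barrel from the vise and hold it seated in the V-block

## Task

Slide the vise jaw fully open by its knob, lift the lens barrel out of the vise and lay it lengthwise in the groove of the V-block, centred along it. Press it down with about 15 newtons so that it bears on both flanks of the V, and finish while still holding it pressed there: do not let go. Leave the multimeter, the jar and the screwdriver where they are.

Things in the scene. Friction and masses are not known exactly. Their poses are not given: they have to be found in the camera images.
- vise: grey quick-slide bench vise bolted to the bench, origin on the bench under the resting barrel's place. z up; its y is the slide direction, from the fixed jaw to the moving jaw. Bed 80 mm (x) by 265 mm (y = -80 to 185), 25 mm high. Fixed steel jaw: y = -80 to -52, top 80 mm above the bench
- vise_nest (a point): place of the resting barrel's centre in the vise, 58 mm above the bench; axes as the vise's. The barrel lies along y on two steel parallels on the bed (each 5 mm wide, at x = -11 to -6 and 6 to 11 mm, tops 41 mm above the bench); beside them is free room down to the bed
- vise_jaw (a joint): travel of the moving jaw in m: 0 = shut, grows along the vise's +y, 0.040 = fully open at its stop. About 4 N of drag; stays where it is left. Shut, its 64 mm wide body covers vise y = 50 to 92 mm, top 86 mm above the bench; a lip, 8 mm long, 79 to 86 mm above the bench, reaches over the barrel's end and bars lifting until the jaw is open
- jaw_knob (a point): grip point of the upright black round knob on top of the moving jaw; knob 22 mm in diameter, 50 mm high (86 to 136 mm above the bench), this point is on its axis, 118 mm above the bench; moves with the jaw. Axes as the vise's
- barrel_center (a point): centre of the lens barrel: black cylinder with bare metal bands, 36 mm in diameter, 100 mm long, about 0.25 kg, glass at both ends, either way round is right. Its own y is the barrel's axis (x and z turn as it rolls). It starts lying level in the vise along the vise's y, centre 58 mm above the bench
- lens_barrel: the same lens barrel; its origin is its centre too
- v_block: steel V-block bolted to the bench, rigid, origin on the bench under its middle, z up, groove along its y. Base 90 (x) by 112 (y) by 20 mm high; on it two V-lands at y = -43 to -27 and 27 to 43 mm, each 68 mm wide, 52 mm high, with a 90 degree V whose bottom is 30 mm above the bench; the 54 mm gap between them, open down to the base, takes the fingers
- v_seat (a point): where the barrel's centre is when it is seated: in the V-block's middle, 55.5 mm above the bench. Axes as the V-block's (y along the groove)
- flank_a: the V-block's two sloping faces on its +x side (origin as the V-block's)
- flank_b: the V-block's two sloping faces on its -x side (origin as the V-block's)
- multimeter: yellow hand multimeter lying on the bench, 130 by 70 by 32 mm, origin under its centre; leave alone
- cleaner_jar: white jar, 52 mm in diameter, 75 mm high, origin under its centre; leave alone
- screwdriver: screwdriver lying on the bench along its own x; leave alone
Mind the look-alikes: they are no part of the job. Of the things like the lens_barrel, leave any that is turquoise; of the rest the smaller one is meant.

How it is judged:
By the outcome, as a careful person would: the job done as asked, in the order asked, and still so for the second after the job is handed in, while the arm keeps its last pose, push and grip.
It also fails if it takes over 58 s, if anything falls off the work surface, if the arm or the gripper's body presses on something with over 40 N, if the wrist force passes 120 N, or if a joint passes its speed limit or range.

## Robot

A 6-joint arm with a two-finger parallel gripper is mounted at the origin on the work surface. World frame = base frame: x ahead of the robot, y to its left, z up, the work surface at z = 0. Lengths are in m, angles in rad, forces in N, time in s.
With the tool pointing down it reaches from about 0.3 to 0.775 m from the base axis. Payload 14.6 kg.
Tool frame: the origin (TCP) lies at the very end of the fingers, on their centre line; the grasp point (between the pads) lies 19 mm behind it; x points along the fingers, y is the direction in which the jaws open and shut, and the axes are right-handed (so a half turn about x gives the same grasp; the last joint's range is limited). The gripper opens to 94 mm and grips with 3 to 60 N. Pads are 16 mm wide; open, the fingers measure 119 mm over their backs; the gripper's body (75 mm by 177 mm) begins 78 mm behind the grasp point.
Start: joints at [-1.231, 0.3, 1.521, -0, 1.321, -0.067], TCP at [0.218, -0.505, 0.174] pointing down, gripper open.
Joint ranges: [-3.03, 3.03], [-0.79, 2.21], [0.23, 2.52], [-1.04, 4.18], [0, 3.07], [-2.55, 2.55]. Speed limits (rad/s): [2.22, 2.22, 2.57, 3.14, 3.14, 3.14].

## Interface

Orientations are given as [roll, pitch, yaw] about the fixed x, y, z axes, in that order (R = Rz(yaw) Ry(pitch) Rx(roll)).
In Python, from station import ctrl, viewer, hand_in gives the robot as it stands. The module is installed in compiled form; this text tells all that it offers.
- The arm moves only by the tool play_rows, never from a script. Its argument "deltas" is a list that holds one entry, the list of rows, each a list of 7 numbers: the shift along the tool's x, y, z in mm, then the turn, a rotation vector about the tool's x, y, z in rad, then the finger opening in mm, from 0 to 94. In form: [[[dx, dy, dz, ax, ay, az, gripper], ...]]. A call has 1 to 10 rows; each row shifts and turns the commanded pose from where the row before left it, along the tool's axes as they then stand; what a row does not reach is not made up. A row lasts 1/10 s, in which the tool goes at most 50 mm and 8.59 degrees, less where a joint would pass 70% of its speed; a pose out of reach is approached as far as the arm can. A call with a gripper value outside its range is refused whole. The fingers move at their own pace and stop on an object; "grip_force" is the grip in N (left out, the last holds). Time passes only in rows, so rows that do not move let the fingers close. It gives the time, the measured TCP pose, the force and the opening at its end, in the units of the state.
- ctrl.get_obs(): the state, without advancing time (a new reading comes with each control period).
- viewer.camera(name): name is "scene" or "top" or "wrist"; returns a dict with "img" (480x640x3 uint8, red, green, blue), "fx", "fy", "cx", "cy" (pixels), "distortion" ([k1, k2, p1, p2, k3] as OpenCV has them; the pictures are not rectified), "rvec" (rotation vector, rad) and "tvec" (3), from world to camera coordinates, as OpenCV has them. Camera axes: x right, y down, z forward; pixel columns grow to the right and rows downward; lengths in m; the calibration is good to about 2 mm. A picture is of the moment at which its call begins. There is no depth.
- hand_in(): hands the job in, once; it reports no verdict.
The state is a dict: "time_s": time; "qpos": joint angles; "joint_vel": joint speeds; "tau": joint torques, N m; "ee_pos": TCP position; "eef_rot": TCP orientation; "force": force on the tool from outside, world axes, zero at the start; "moment": the same for the moment, N m; "grip_width": finger opening in m.
Only numpy, scipy, OpenCV 4.12 (cv2) and the standard library are available. Lean on these libraries where they do the work, as an engineer would, in place of code of your own. Each camera call takes 0.05 s, during which the arm holds its last target.

## Working session

There is one attempt and no reset: what is moved stays moved. The work goes in short steps, Python scripts to look and compute and a tool call to move; the robot and the scene stay as the last step left them, time stands still between calls to the robot, and variables do not carry over. Pictures are saved under pics/ and viewed, and the job is handed in when it is done.

Besides the shell and the picture viewer there is one more tool, called after "Request:" as a command line: name --argument value ..., lists and objects as JSON in quotes. play_rows: Moves the arm, as the interface text tells. Its arguments: {"type":"object","properties":{"deltas":{"type":"array","items":{"type":"array","items":{"type":"array","items":{"type":"number"}}}},"grip_force":{"type":"number"}},"required":["deltas"]}

```bash
mkdir -p pics; python3 - <<'E'
from station import ctrl, viewer
import cv2,pickle
o=ctrl.get_obs();print(o)
d={}
for n in ("scene","top","wrist"):
    c=viewer.camera(n);d[n]=c
    cv2.imwrite(f"pics/{n}0.png",c["img"][:,:,::-1])
    print(n,{k:v for k,v in c.items() if k!="img"})
pickle.dump(d,open("cam0.pkl","wb"))
E
```

```text
{'time_s': 0.0, 'qpos': array([-1.23060379e+00,  3.00452634e-01,  1.52159905e+00,  4.78873241e-05,
        1.32067815e+00, -6.66149620e-02]), 'joint_vel': array([-2.52678601e-04, -1.51344802e-03,  1.35746051e-05,  8.37065200e-05,
        3.97875956e-04, -3.42673367e-04]), 'tau': array([-3.93459632e-04, -5.31806946e+01, -3.52746499e+01,  7.08376430e-02,
        2.43258476e-02, -9.62651211e-05]), 'ee_pos': array([ 0.21752618, -0.50482973,  0.17328888]), 'eef_rot': array([-1.67817707,  1.5696582 ,  1.87021121]), 'force': array([ 0.86131829, -1.45151611, -0.16139424]), 'moment': array([ 0.02046632, -0.0141838 , -0.02425693]), 'grip_width': 0.09380395373361489}
scene {'fx': 501.92029123665907, 'fy': 501.92029123665907, 'cx': 318.77157982317493, 'cy': 239.23168300296348, 'distortion': array([-0.09321855,  0.        ,  0.        ,  0.        ,  0.        ]), 'rvec': array([ 0.7392362 ,  2.43220784, -1.33051212]), 'tvec': array([ 0.50053047, -0.0776857 ,  1.34684946])}
top {'fx': 613.7262305410948, 'fy': 613.7262305410948, 'cx': 314.3535163817392, 'cy': 238.66488265299986, 'distortion': array([-0.06404218,  0.        ,  0.        ,  0.        ,  0.        ]), 'rvec': array([ 2.17094706, -2.16784366,  0.11976327]), 'tvec': array([-0.03097889,  0.59250825,  1.31310519])}
wrist {'fx': 403.12564342154803, 'fy': 403.12564342154803, 'cx': 319.062146618064, 'cy': 238.88625858678665, 'distortion': array([-0.00731467,  0.        ,  0.        ,  0.        ,  0.        ]), 'rvec': array([-2.42101477,  1.59270125,  0.22670544]), 'tvec': array([-0.54985989, -0.02899011,  0.39170021])}
```

View pics/top0.png

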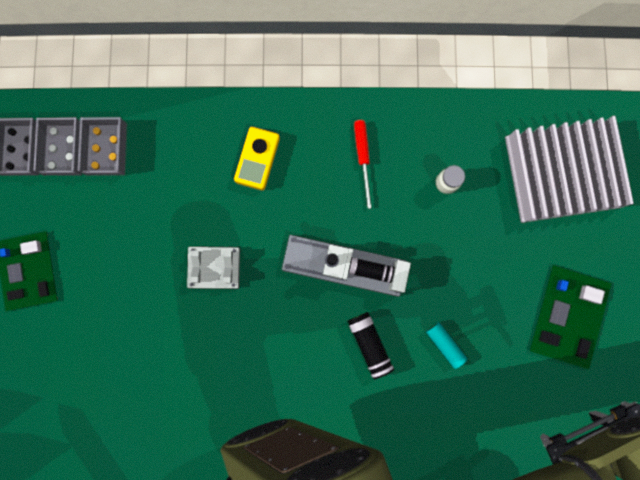

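View pics/scene0.png

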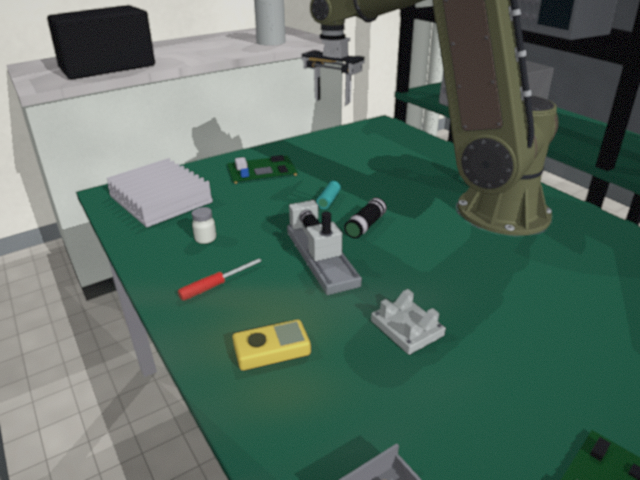

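View pics/wrist0.png

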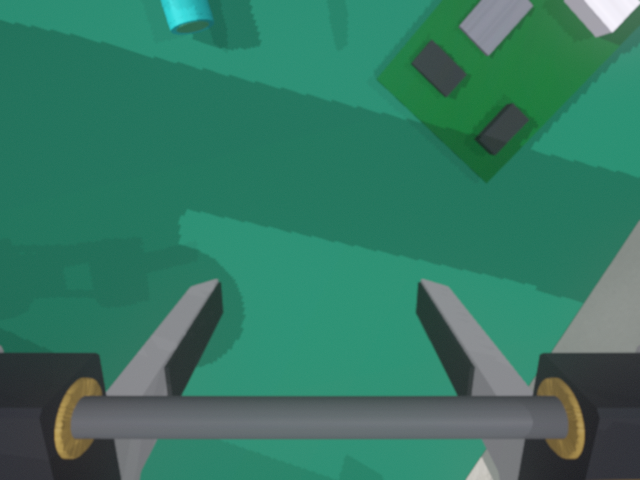

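```bash
cat > h.py <<'E'
import numpy as np,cv2,pickle
def proj(c,P):
    return cv2.projectPoints(np.array(P,float).reshape(-1,1,3),c["rvec"],c["tvec"],np.array([[c["fx"],0,c["cx"]],[0,c["fy"],c["cy"]],[0,0,1]]),c["distortion"])[0].reshape(-1,2)
def ray(c,px):
    K=np.array([[c["fx"],0,c["cx"]],[0,c["fy"],c["cy"]],[0,0,1]])
    n=cv2.undistortPoints(np.array(px,float).reshape(-1,1,2),K,c["distortion"]).reshape(-1,2)
    R=cv2.Rodrigues(c["rvec"])[0]
    d=np.c_[n,np.ones(len(n))]@R
    return -R.T@c["tvec"],d
def onz(c,px,z):
    o,d=ray(c,px);z=np.broadcast_to(z,len(d))
    return o+d*((z-o[2])/d[:,2])[:,None]
def crop(c,x0,y0,x1,y1,s,fn):
    im=c["img"][y0:y1,x0:x1,::-1]
    im=cv2.resize(im,None,fx=s,fy=s,interpolation=cv2.INTER_CUBIC)
    cv2.imwrite(fn,im)
E
python3 - <<'E'
from h import *
d=pickle.load(open("cam0.pkl","rb"))
crop(d["top"],270,220,430,320,5,"pics/tv.png")
crop(d["top"],170,230,260,310,7,"pics/tb.png")
crop(d["scene"],270,180,460,360,4,"pics/sv.png")
t=d["top"]
print(onz(t,[[284,250],[408,280],[213,268],[399,275],[257,158]],0.02))
E
```

```text
[[ 0.56851206  0.03671224  0.02      ]
 [ 0.50269217 -0.23624046  0.02      ]
 [ 0.528465    0.19278004  0.02      ]
 [ 0.51368031 -0.21651823  0.02      ]
 [ 0.77550841  0.09869176  0.02      ]]
```

View pics/tv.png

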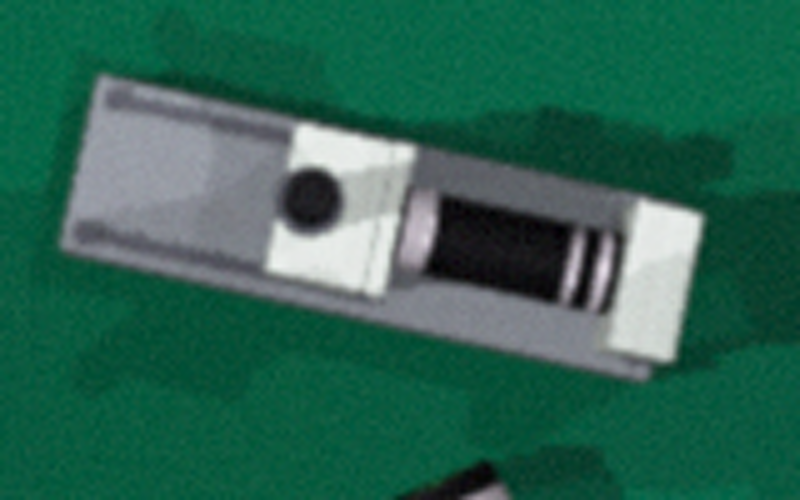

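View pics/tb.png

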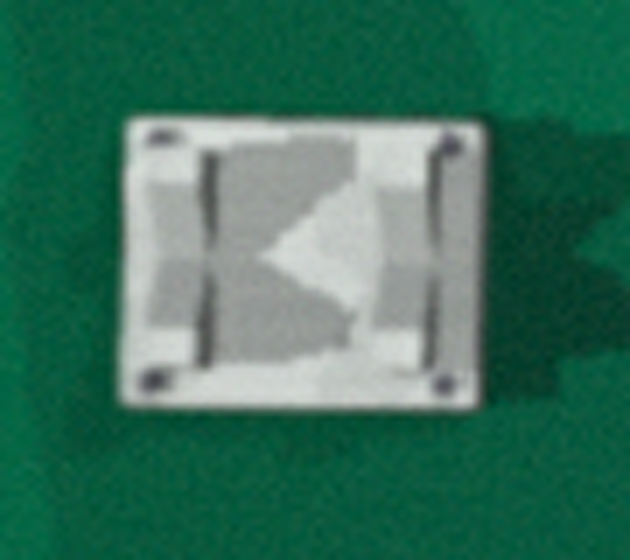

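View pics/sv.png

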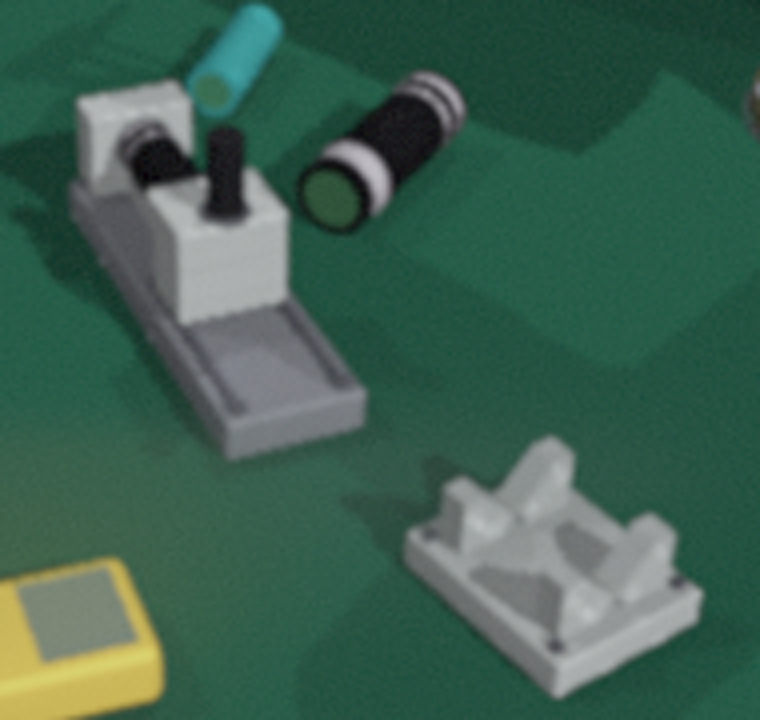

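```bash
cat > fit.py <<'E'
from h import *
from scipy.optimize import least_squares
d=pickle.load(open("cam0.pkl","rb"))
t,s=d["top"],d["scene"]
def T(p,P):
    c,n=np.cos(p[2]),np.sin(p[2]);P=np.array(P,float)/1000
    return np.c_[p[0]+c*P[:,0]-n*P[:,1],p[1]+n*P[:,0]+c*P[:,1],P[:,2]]
def un(l,x0,y0,k): return np.array([[x0+(u+.5)/k-.5,y0+(v+.5)/k-.5] for u,v in l])
def fit(obs,p0):
    f=lambda p:np.concatenate([(proj(c,T(p,P))-px).ravel()/w for c,P,px,w in obs])
    r=least_squares(f,p0,loss="soft_l1");return r.x,[np.round(proj(c,T(r.x,P))-px,1).tolist() for c,P,px,w in obs]
vt=(t,[[40,185,25],[-40,185,25],[-40,-80,25],[32,92,86],[-32,92,86],[0,71,136]],un([(100,75),(62,248),(648,380),(297,122),(268,270),(310,198)],270,220,5),1)
vs=(s,[[40,185,25],[-40,185,25],[40,185,0],[-40,185,0]],un([(228,430),(364,394),(230,458),(364,423)],270,180,4),1)
bt=(t,[[45,56,20],[45,-56,20],[-45,-56,20],[-45,56,20]],un([(127,118),(487,121),(482,408),(120,406)],170,230,7),1)
bs=(s,[[45,56,20],[-45,56,20],[45,-56,20]],un([(557,665),(701,595),(407,540)],270,180,4),1)
for n,a,p in (("vise",[vt,vs],[.53,-.13,-.2]),("vblk",[bt,bs],[.528,.193,0])):
    for o in (a,a[:1],a[1:]):
        x,r=fit(o,p);print(n,np.round(x,4));[print("  ",k) for k in r]
E
python3 fit.py
```

```text
vise [ 0.525  -0.1449 -0.2052]
   [[-1.7, 0.1], [-1.7, 1.1], [-0.3, -0.5], [0.3, 0.2], [-0.1, 0.5], [5.4, 0.2]]
   [[-0.7, -1.0], [0.2, -0.9], [-1.3, 1.5], [-0.3, 1.2]]
vise [ 0.5247 -0.1454 -0.215 ]
   [[-1.1, -0.5], [-1.5, 0.3], [-0.3, -0.1], [0.8, -0.0], [0.1, 0.1], [5.8, 0.1]]
vise [ 0.5301 -0.146  -0.1702]
   [[0.1, -0.8], [0.4, -1.5], [-0.5, 1.6], [-0.0, 0.6]]
vblk [0.5297 0.1947 0.0011]
   [[-0.5, 0.6], [-1.4, 0.3], [-1.2, 0.1], [-0.3, 0.3]]
   [[-0.6, 0.6], [-0.9, -1.4], [-1.9, -2.2]]
vblk [ 0.5304  0.1929 -0.0039]
   [[0.4, 0.2], [-0.4, 0.0], [-0.4, -0.1], [0.4, -0.1]]
vblk [ 0.5294  0.1979 -0.0127]
   [[0.2, 1.5], [0.4, -0.2], [-0.7, -1.7]]
```

```bash
cat >> fit.py <<'E'
print("----")
from scipy.spatial.transform import Rotation as Ro
vt=(t,vt[1][:5],vt[2][:5],1)
for o in ([vt,vs],[vt]):
    x,r=fit(o,[.53,-.14,-.2]);print(np.round(x,4),r)
    k=onz(t,un([(310,198)],270,220,5),.136)[0]
    c,n=np.cos(x[2]),np.sin(x[2]);e=k[:2]-x[:2]
    print("knob world",k,"in vise",c*e[0]+n*e[1],-n*e[0]+c*e[1])
R=Ro.from_euler("xyz",[-1.67817707,1.5696582,1.87021121]).as_matrix();print(np.round(R,3))
w=d["wrist"];Rc=cv2.Rodrigues(w["rvec"])[0];p=-Rc.T@w["tvec"]
print("wrist cam in tool",R.T@(p-np.array([.21752618,-.50482973,.17328888])),"\n",np.round(Rc@R,3))
E
python3 fit.py|sed -n '/----/,$p'
```

```text
----
[ 0.5248 -0.1454 -0.2055] [[[-1.4, 0.2], [-1.5, 1.1], [-0.1, -0.4], [0.6, 0.3], [0.2, 0.6]], [[-0.8, -1.2], [0.1, -1.1], [-1.3, 1.3], [-0.4, 1.0]]]
knob world [ 0.53996356 -0.06440073  0.136     ] in vise -0.0016585608897849765 0.08242268121020466
[ 0.5246 -0.1462 -0.216 ] [[[-0.7, -0.5], [-1.1, 0.3], [0.0, 0.0], [1.2, -0.0], [0.5, 0.2]]]
knob world [ 0.53996356 -0.06440073  0.136     ] in vise -0.002541024057441877 0.0832031286817865
[[-0.     0.396 -0.918]
 [ 0.001 -0.918 -0.396]
 [-1.    -0.001 -0.   ]]
wrist cam in tool [-2.10653848e-01  1.61794379e-04 -8.11455984e-02] 
 [[-0.     1.    -0.   ]
 [-0.278  0.     0.961]
 [ 0.961  0.     0.278]]
```

Candidates for the barrel in the top view are the one in the vise at (375,270), the loose black one at (371,345), which is larger, and the turquoise one at (447,346). The barrel in the vise is black with bands and smaller than the loose one, so it is the one meant, as the enlarged crop confirms. Next I move the wrist camera over the vise.

Request:
play_rows --deltas '[[[-6, -3, -45, -0.08, 0, 0, 94], [-6, -3, -45, -0.08, 0, 0, 94], [-6, -3, -45, -0.08, 0, 0, 94], [-6, -3, -45, -0.08, 0, 0, 94], [-6, -3, -45, -0.08, 0, 0, 94], [-6, -3, -45, -0.08, 0, 0, 94], [-6, -3, -45, -0.08, 0, 0, 94], [-6, -3, -45, -0.08, 0, 0, 94], [-6, -3, -45, -0.08, 0, 0, 94], [-3, -3, -45, -0.08, 0, 0, 94]]]'

```text
time_s: 1.15
ee_pos: [0.5136, -0.1783, 0.2311]
eef_rot: [1.55, 1.571, -0.381]
force: [0.7, -0.8, 0.7]
grip_width: 0.0942
```

Request:
play_rows --deltas '[[[0, -3, -45, -0.08, 0, 0, 94], [0, -3, -45, -0.08, 0, 0, 94], [0, 0, 0, 0, 0, 0, 94], [0, 0, 0, 0, 0, 0, 94]]]'

```text
time_s: 1.55
ee_pos: [0.5359, -0.0922, 0.2306]
eef_rot: [-1.228, 1.57, -3.001]
force: [-0.1, -0.9, -0.8]
grip_width: 0.094
```

```bash
python3 - <<'E'
from station import ctrl, viewer
from h import *
d={}
for n in ("wrist",):
    c=viewer.camera(n);d[n]=c
    cv2.imwrite(f"pics/{n}1.png",c["img"][:,:,::-1])
d["obs"]=ctrl.get_obs();print(d["obs"])
pickle.dump(d,open("cam1.pkl","wb"))
E
```

```text
{'time_s': 1.6, 'qpos': array([-2.39364834e-01,  2.48730996e-01,  1.45406021e+00, -2.07063708e-04,
        1.43914406e+00, -3.49518506e-02]), 'joint_vel': array([-0.02615294,  0.00037704, -0.00111293,  0.00089007, -0.00012281,
       -0.00010159]), 'tau': array([ 1.85111493e+00, -5.15138340e+01, -3.65199351e+01,  1.34426546e-01,
        2.48091167e-02,  1.47695475e-03]), 'ee_pos': array([ 0.53574187, -0.0931341 ,  0.23066996]), 'eef_rot': array([-1.06597816,  1.57039694, -2.84116025]), 'force': array([-0.94928331, -0.6641823 , -1.07590449]), 'moment': array([-0.05335504, -0.07852584,  0.02503133]), 'grip_width': 0.09394448232621566}
```

View pics/wrist1.png

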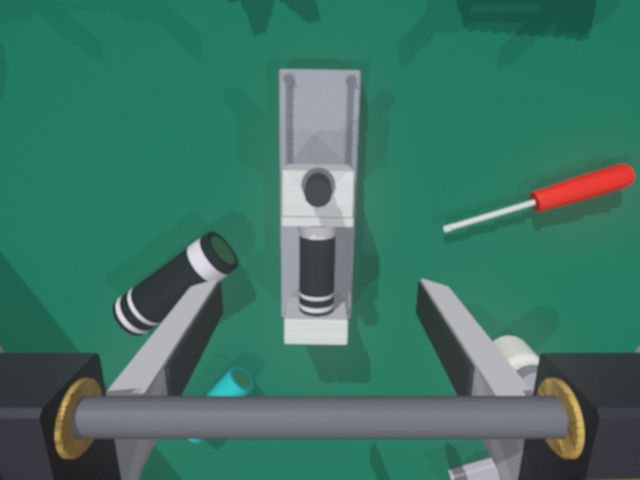

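```bash
python3 - <<'E'
from h import *
d=pickle.load(open("cam1.pkl","rb"))
crop(d["wrist"],260,50,380,200,4,"pics/w1a.png")
crop(d["wrist"],260,200,380,350,4,"pics/w1b.png")
a=cv2.imread("pics/w1a.png");b=cv2.imread("pics/w1b.png")
im=np.zeros((600,800,3),np.uint8);im[:,:400]=a[:,40:440];im[:,400:]=b[:,40:440];cv2.imwrite("pics/w1c.png",im)
E
```

```text
(no output)
```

View pics/w1c.png

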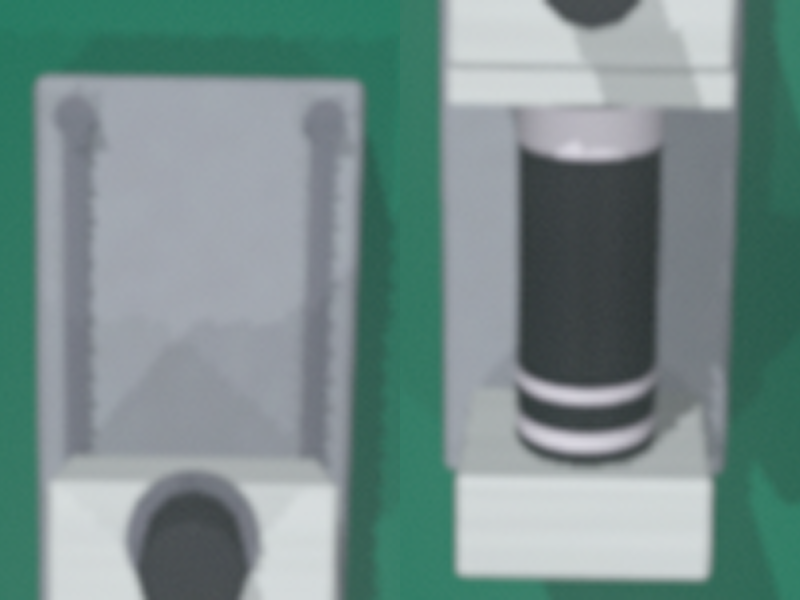

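```bash
cat > fit2.py <<'E'
import io,contextlib
with contextlib.redirect_stdout(io.StringIO()):
    from fit import *
w=pickle.load(open("cam1.pkl","rb"))["wrist"]
L=lambda l:un(l,270,50,4)
Rr=lambda l:un([(u-400,v) for u,v in l],270,200,4)
wb=(w,[[-40,185,25],[40,185,25],[-32,92,86],[32,92,86],[-32,42,86],[32,42,86],[-32,50,86]],np.r_[L([(37,78),(362,82),(48,482),(337,482)]),Rr([(447,103),(735,107),(447,66)])],1)
wf=(w,[[-29,-52,80],[29,-52,80],[-29,-80,80],[29,-80,80]],Rr([(455,475),(713,475),(455,577),(712,580)]),2)
for o in ([wb,wf],[wb],[wb,vt],[wb,vt,vs]):
    x,r=fit(o,[.53,-.14,-.2]);print(np.round(x,4),r)
    for k in (onz(w,[[318,192.5]],.136)[0],onz(t,un([(310,198)],270,220,5),.136)[0]):
        c,n=np.cos(x[2]),np.sin(x[2]);e=k[:2]-x[:2]
        print("  knob world",k,"in vise",c*e[0]+n*e[1],-n*e[0]+c*e[1])
E
python3 fit2.py; python3 - <<'E'
from h import *
d=pickle.load(open("cam1.pkl","rb"))
crop(d["wrist"],280,150,360,230,7,"pics/kn.png")
E
```

```text
[ 0.523  -0.1429 -0.2185] [[[-1.2, -4.0], [1.1, -3.5], [-0.4, 0.4], [0.5, 1.6], [0.4, 0.5], [-1.2, 0.6], [0.3, 1.2]], [[2.9, -1.8], [-2.9, -0.9], [3.1, -2.1], [-3.6, -2.0]]]
  knob world [ 0.54108206 -0.06328282  0.136     ] in vise 0.00042841003966853294 0.08160940042796397
  knob world [ 0.53996356 -0.06440073  0.136     ] in vise -0.0004211534794690795 0.08027560367409886
[ 0.5231 -0.1426 -0.2181] [[[-1.3, -4.3], [1.1, -3.9], [-0.4, 0.1], [0.5, 1.2], [0.4, 0.2], [-1.2, 0.3], [0.3, 0.9]]]
  knob world [ 0.54108206 -0.06328282  0.136     ] in vise 0.00043332378133420155 0.08130655667363372
  knob world [ 0.53996356 -0.06440073  0.136     ] in vise -0.00041677747320307407 0.07997310258342114
[ 0.5233 -0.143  -0.2177] [[[-1.0, -3.8], [1.3, -3.5], [-0.1, 0.5], [0.8, 1.7], [0.8, 0.7], [-0.9, 0.7], [0.7, 1.4]], [[-2.1, -0.1], [-2.6, 0.8], [-1.5, 0.7], [-0.3, 0.5], [-1.0, 0.7]]]
  knob world [ 0.54108206 -0.06328282  0.136     ] in vise 0.00014474572853359624 0.08170798811884405
  knob world [ 0.53996356 -0.06440073  0.136     ] in vise -0.0007059302099086291 0.08037490057429719
[ 0.5235 -0.1431 -0.215 ] [[[-1.3, -3.7], [1.0, -3.6], [-0.2, 0.7], [0.7, 1.6], [0.8, 0.8], [-0.8, 0.6], [0.7, 1.5]], [[-2.2, 0.1], [-2.6, 0.9], [-1.4, 0.5], [-0.3, 0.6], [-1.0, 0.8]], [[-0.5, -0.7], [0.6, -0.4], [-1.0, 1.7], [0.1, 1.6]]]
  knob world [ 0.54108206 -0.06328282  0.136     ] in vise 0.00019571666496572687 0.08172560722558235
  knob world [ 0.53996356 -0.06440073  0.136     ] in vise -0.0006585139711156388 0.08039479470157661
```

View pics/kn.png

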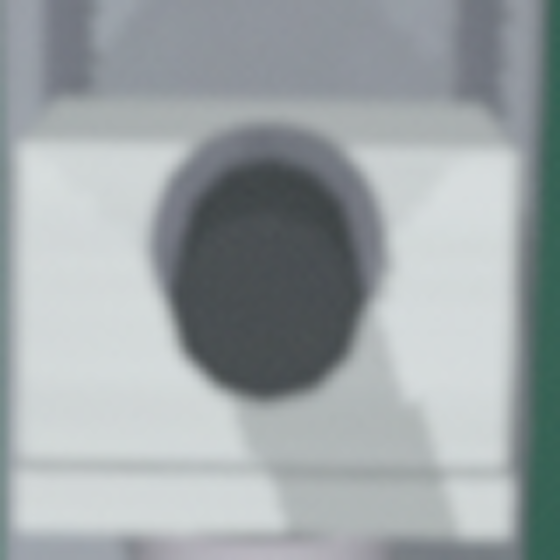

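```bash
cat > fit3.py <<'E'
import io,contextlib
with contextlib.redirect_stdout(io.StringIO()):
    from fit2 import *
def TT(p,P):
    P=np.array(P,float);o=np.zeros_like(P);o[:,1]=p[3]*1000*(P[:,2]==86)
    f=P[:,2]==80; P=P.copy(); P[f,0]*=p[4]
    return T(p[:3],P+o)
def fit3(obs):
    f=lambda p:np.concatenate([(proj(c,TT(p,P))-px).ravel()/w for c,P,px,w in obs])
    r=least_squares(f,[.53,-.14,-.2,0,.9],loss="soft_l1");return r.x,[np.round(proj(c,TT(r.x,P))-px,1).tolist() for c,P,px,w in obs]
wf=wf[:3]+(1,)
for o in ([wb,wf],[wb,wf,vt,vs]):
    x,r=fit3(o);print(np.round(x,4),r)
    k=onz(w,[[318,192.5]],.136)[0];c,n=np.cos(x[2]),np.sin(x[2]);e=k[:2]-x[:2]
    print("  knob in vise",c*e[0]+n*e[1],-n*e[0]+c*e[1])
ob=pickle.load(open("cam1.pkl","rb"))["obs"]
R=Ro.from_euler("xyz",ob["eef_rot"]).as_matrix();print(np.round(R,4),np.arctan2(R[1,1],R[0,1]))
print("knob in tool",R.T@(k-ob["ee_pos"])*1000)
E
python3 fit3.py
```

```text
[ 0.5225 -0.1454 -0.2171  0.0034  1.1105] [[[-1.4, -1.0], [0.8, -0.7], [-0.4, -0.5], [0.5, 0.6], [0.4, -0.3], [-1.1, -0.3], [0.4, 0.4]], [[-0.1, 0.6], [0.4, 1.4], [0.2, 0.1], [-0.3, 0.2]]]
  knob in vise 0.00045593192012134687 0.08417098108025195
[ 0.5226 -0.1455 -0.2167  0.0033  1.1109] [[[-1.3, -0.9], [0.9, -0.6], [-0.3, -0.3], [0.6, 0.7], [0.6, -0.1], [-1.0, -0.2], [0.5, 0.5]], [[0.0, 0.7], [0.5, 1.5], [0.3, 0.2], [-0.2, 0.3]], [[-1.0, 0.3], [-1.5, 1.2], [-0.3, 1.0], [-0.7, 0.6], [-1.4, 0.7]], [[-1.0, -1.4], [0.1, -1.1], [-1.5, 1.0], [-0.3, 1.0]]]
  knob in vise 0.0003762160024909818 0.0842582452599194
[[-4.000e-04  9.792e-01 -2.030e-01]
 [-1.000e-04 -2.030e-01 -9.792e-01]
 [-1.000e+00 -3.000e-04  2.000e-04]] -0.20438580063524345
knob in tool [ 94.66438963  -0.7966562  -30.33211255]
```

Request:
play_rows --deltas '[[[10, -1, -30, 0.012, 0, 0, 60], [40, 0, 0, 0, 0, 0, 50], [40, 0, 0, 0, 0, 0, 40], [30, 0, 0, 0, 0, 0, 40], [11, 0, 0, 0, 0, 0, 40], [0, 0, 0, 0, 0, 0, 40], [0, 0, 0, 0, 0, 0, 40]]]' --grip_force 30

```text
time_s: 2.3
ee_pos: [0.5417, -0.064, 0.1013]
eef_rot: [1.598, 1.569, -0.19]
force: [-0.2, -0.2, 0.5]
grip_width: 0.0418
```

```bash
cat > snap.py <<'E'
import sys
from station import ctrl, viewer
from h import *
from scipy.spatial.transform import Rotation as Ro
i=sys.argv[1]
d={}
for n in sys.argv[2:]:
    c=viewer.camera(n);d[n]=c
    cv2.imwrite(f"pics/{n}{i}.png",c["img"][:,:,::-1])
o=d["obs"]=ctrl.get_obs()
R=Ro.from_euler("xyz",o["eef_rot"]).as_matrix()
print(o["time_s"],o["ee_pos"],"yaw_y",np.arctan2(R[1,1],R[0,1]),"down",R[:,0],"F",o["force"],"M",o["moment"],"w",o["grip_width"])
pickle.dump(d,open(f"cam{i}.pkl","wb"))
E
python3 snap.py 2 wrist
```

```text
2.35 [ 0.54183922 -0.06388139  0.10162587] yaw_y -0.2167898177474545 down [ 2.57900951e-03 -4.69298841e-04 -9.99996564e-01] F [-0.52700501 -1.01711153 -0.06635273] M [-0.02470609 -0.06693106 -0.00238198] w 0.040677715073764234
```

View pics/wrist2.png

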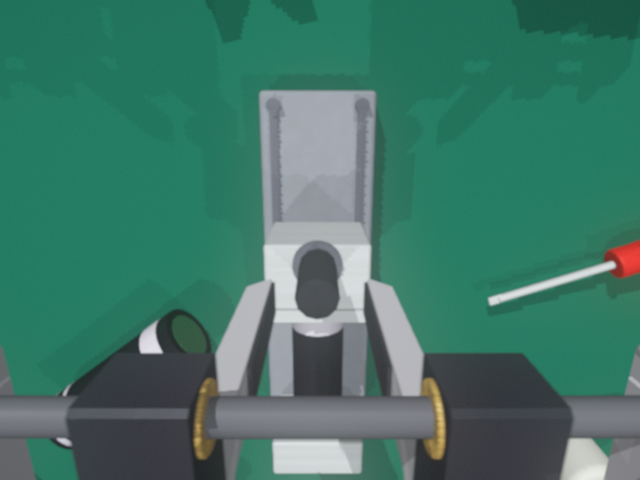

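The knob at (318,298) is centred between the fingers, so I close on it.

Request:
play_rows --deltas '[[[0, 0, 0, 0, 0, 0, 15], [0, 0, 0, 0, 0, 0, 15], [0, 0, 0, 0, 0, 0, 15], [0, 0, 0, 0, 0, 0, 15], [0, 0, 0, 0, 0, 0, 15]]]' --grip_force 30

```text
time_s: 2.85
ee_pos: [0.5406, -0.0632, 0.1004]
eef_rot: [-1.367, 1.57, 3.13]
force: [-4.8, 0.7, 5.1]
grip_width: 0.0201
```

```bash
python3 snap.py 3
```

```text
2.85 [ 0.54064045 -0.06320396  0.10041894] yaw_y -0.2158520981237666 down [-5.72662525e-04  6.66520672e-06 -9.99999836e-01] F [-4.80008561  0.70644452  5.12674166] M [0.10630489 0.95634221 0.04040791] w 0.02012559538360212
```

Request:
play_rows --deltas '[[[0, 0, -4, 0, 0, 0, 15], [0, 0, -5, 0, 0, 0, 15], [0, 0, -5, 0, 0, 0, 15], [0, 0, -5, 0, 0, 0, 15], [0, 0, -5, 0, 0, 0, 15], [0, 0, -5, 0, 0, 0, 15], [0, 0, -4, 0, 0, 0, 15], [0, 0, -2, 0, 0, 0, 15]]]'

```text
time_s: 3.65
ee_pos: [0.5482, -0.0293, 0.1004]
eef_rot: [-0.369, 1.57, -2.156]
force: [-4.4, -2.9, 5.8]
grip_width: 0.0201
```

Request:
play_rows --deltas '[[[0, 0, -1, 0, 0, 0, 15], [0, 0, -1, 0, 0, 0, 15], [0, 0, 0, 0, 0, 0, 15]]]'

```text
time_s: 3.95
ee_pos: [0.5486, -0.0274, 0.1005]
eef_rot: [-0.413, 1.57, -2.199]
force: [-5.4, -1.4, 5.3]
grip_width: 0.0202
```

```bash
python3 snap.py 4 wrist
```

```text
4.0 [ 0.54861117 -0.02739053  0.10042949] yaw_y -0.21587386317130772 down [-4.81879734e-04 -5.59832934e-04 -9.99999727e-01] F [-4.50484442 -2.55126195  4.86825645] M [-0.35963893  0.9544969   0.00790877] w 0.0204787868246761
```

View pics/wrist4.png

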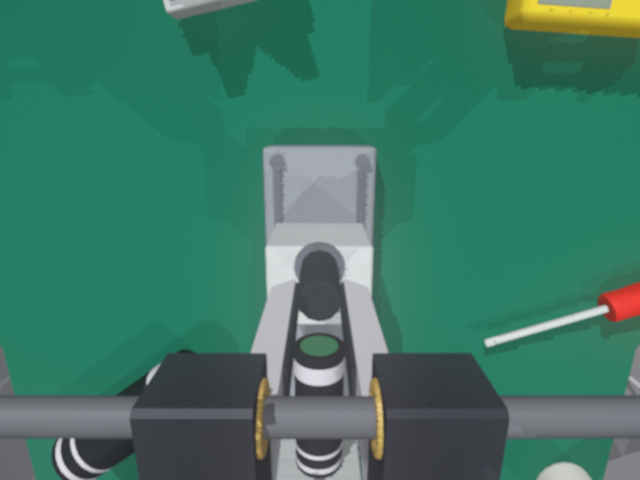

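Request:
play_rows --deltas '[[[0, 0, -1, 0, 0, 0, 15], [0, 0, -1, 0, 0, 0, 15], [0, 0, 0, 0, 0, 0, 15]]]'

```text
time_s: 4.3
ee_pos: [0.5488, -0.0269, 0.1004]
eef_rot: [-0.167, 1.568, -1.954]
force: [-7.3, -11.0, 6.2]
grip_width: 0.0198
```

Request:
play_rows --deltas '[[[0, 0, -1, 0, 0, 0, 15], [0, 0, 0, 0, 0, 0, 15]]]'

```text
time_s: 4.5
ee_pos: [0.5488, -0.0268, 0.1004]
eef_rot: [-0.157, 1.566, -1.944]
force: [-9.0, -17.9, 6.5]
grip_width: 0.02
```

Request:
play_rows --deltas '[[[0, 0, -1, 0, 0, 0, 15], [0, 0, 0, 0, 0, 0, 15]]]'

```text
time_s: 4.7
ee_pos: [0.5488, -0.0267, 0.1004]
eef_rot: [-0.154, 1.565, -1.942]
force: [-10.1, -24.1, 7.7]
grip_width: 0.02
```

Request:
play_rows --deltas '[[[0, 0, 3.5, 0, 0, 0, 15], [0, 0, 0, 0, 0, 0, 60], [0, 0, 0, 0, 0, 0, 60], [0, 0, 0, 0, 0, 0, 60], [-20, 0, 0, 0, 0, 0, 60], [-40, 0, 0, 0, 0, 0, 60], [-40, 0, 0, 0, 0, 0, 60], [-20, 0, 30, 0, 0, 0, 60], [0, 0, 40, 0, 0, 0, 60], [0, 0, 0, 0, 0, 0, 60]]]'

```text
time_s: 5.7
ee_pos: [0.5335, -0.098, 0.2205]
eef_rot: [1.059, 1.569, -0.731]
force: [-0.3, 0.4, -1.2]
grip_width: 0.0597
```

```bash
python3 snap.py 5 wrist top; python3 - <<'E'
from h import *
d=pickle.load(open("cam5.pkl","rb"))
crop(d["wrist"],260,150,380,270,5,"pics/w5.png")
E
```

```text
5.8 [ 0.53392473 -0.09524565  0.21977474] yaw_y -0.21723447626238887 down [-6.50184923e-05  1.86362538e-04 -9.99999981e-01] F [0.45839839 0.40731141 0.24091007] M [ 0.02271437 -0.06338154  0.01272871] w 0.06000882623494514
```

View pics/wrist5.png

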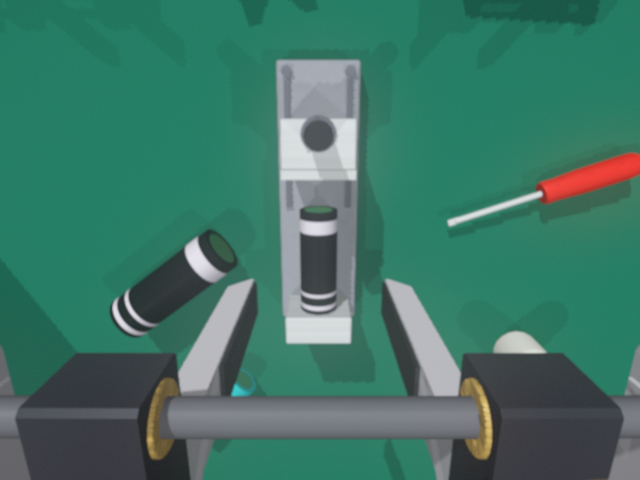

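View pics/top5.png

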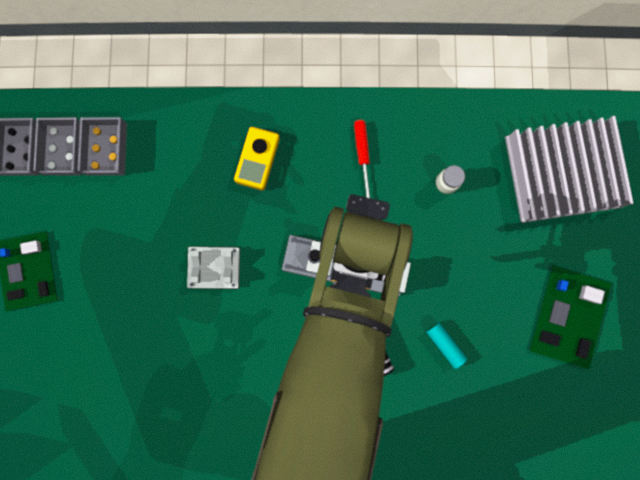

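```bash
python3 - <<'E'
from h import *
d=pickle.load(open("cam5.pkl","rb"))
crop(d["wrist"],260,190,380,350,5,"pics/w5.png")
cv2.imwrite("pics/w5.png",cv2.imread("pics/w5.png")[:600] if 0 else cv2.resize(cv2.imread("pics/w5.png"),None,fx=.75,fy=.75))
E
```

```text
(no output)
```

View pics/w5.png

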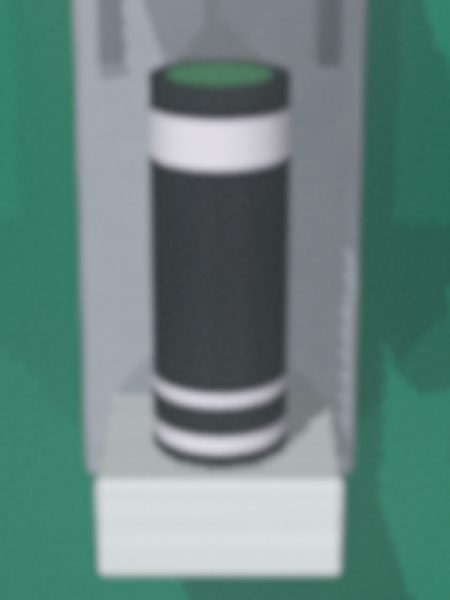

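```bash
python3 - <<'E'
from h import *
from scipy.spatial.transform import Rotation as Ro
d=pickle.load(open("cam5.pkl","rb"));w=d["wrist"];o=d["obs"]
R=Ro.from_euler("xyz",o["eef_rot"]).as_matrix()
px=lambda u,v:[260+(u+.5)/3.75-.5,190+(v+.5)/3.75-.5]
P=onz(w,[px(220.5,74.5),px(220,465),px(220.5,60)],[.058,.076,.040])
a=np.array([.5226,-.1455]);yaw=-.217;c,n=np.cos(yaw),np.sin(yaw)
for p in P:
    e=p[:2]-a;print(p,"vise",c*e[0]+n*e[1],-n*e[0]+c*e[1],"tool",R.T@(p-o["ee_pos"])*1000)
ce=(P[0]+P[1])/2;ce[2]=.058
print("len",np.linalg.norm((P[0]-P[1])[:2]),"centre",ce,"tool",R.T@(ce-o["ee_pos"])*1000)
E
```

```text
[ 0.53367147 -0.09632773  0.058     ] vise 0.00022498345995731507 0.05040277231431344 tool [1.61774553e+02 2.68593441e-03 1.13840501e+00]
[ 0.51200692 -0.19305581  0.076     ] vise -0.00010583707034628707 -0.04872121893429322 tool [143.75793543  -0.30675819 100.25944627]
[ 0.53368774 -0.09628095  0.04      ] vise 0.00023080168479226552 0.05045195700128069 tool [1.79774560e+02 1.03584539e-02 1.09224240e+00]
len 0.09912454329416666 centre [ 0.5228392  -0.14469177  0.058     ] tool [ 1.61766244e+02 -1.51103214e-01  5.07004374e+01]
```

Request:
play_rows --deltas '[[[0, 0, 30, 0, 0, 0, 60], [20, 0, 21, 0, 0, 0, 60], [40, 0, 0, 0, 0, 0, 60], [40, 0, 0, 0, 0, 0, 60], [40, 0, 0, 0, 0, 0, 60], [30, 0, 0, 0, 0, 0, 60], [11, 0, 0, 0, 0, 0, 60], [0, 0, 0, 0, 0, 0, 60], [0, 0, 0, 0, 0, 0, 60]]]'

```text
time_s: 6.7
ee_pos: [0.524, -0.1447, 0.0402]
eef_rot: [1.477, 1.569, -0.309]
force: [1.0, 0.3, 0.0]
grip_width: 0.0597
```

```bash
python3 snap.py 6 wrist
```

```text
6.75 [ 0.52408206 -0.14485705  0.04049436] yaw_y -0.21565231699718962 down [ 2.27954758e-03 -7.72071583e-04 -9.99997104e-01] F [ 3.67677963e-01  3.51275352e-04 -7.85958055e-01] M [-0.00640921 -0.07423742  0.0146377 ] w 0.060071484568081826
```

View pics/wrist6.png

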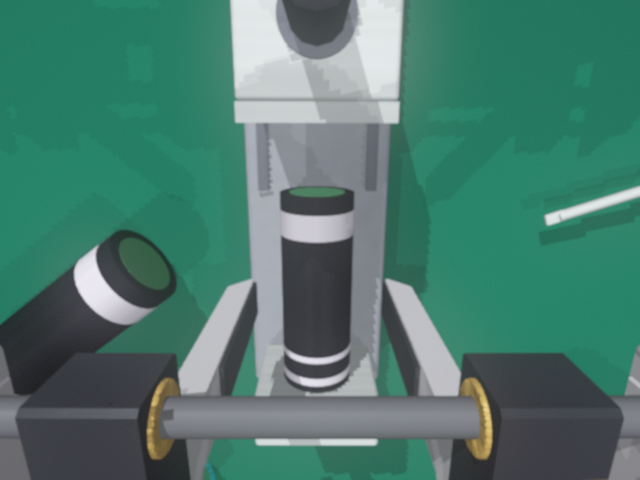

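Request:
play_rows --deltas '[[[0, 0, 0, 0, 0, 0, 30], [0, 0, 0, 0, 0, 0, 30], [0, 0, 0, 0, 0, 0, 30], [0, 0, 0, 0, 0, 0, 30], [0, 0, 0, 0, 0, 0, 30], [0, 0, 0, 0, 0, 0, 30]]]' --grip_force 40

```text
time_s: 7.35
ee_pos: [0.5231, -0.1449, 0.0389]
eef_rot: [-1.798, 1.571, 2.698]
force: [-0.9, 0.2, 0.2]
grip_width: 0.0302
```

Request:
play_rows --deltas '[[[-5, 0, 0, 0, 0, 0, 30], [-15, 0, 0, 0, 0, 0, 30], [-20, 0, 0, 0, 0, 0, 30], [-30, 0, 0, 0, 0, 0, 30], [-30, 0, 0, 0, 0, 0, 30], [-30, 0, 0, 0, 0, 0, 30], [-20, 0, 0, 0, 0, 0, 30], [0, 0, 0, 0, 0, 0, 30]]]'

```text
time_s: 8.15
ee_pos: [0.5241, -0.1452, 0.1919]
eef_rot: [1.451, 1.566, -0.335]
force: [-0.6, 0.1, -0.5]
grip_width: 0.0302
```

```bash
python3 snap.py 7 wrist
```

```text
8.2 [ 0.52338102 -0.14496106  0.18968876] yaw_y -0.21602262016024887 down [ 1.93087615e-03 -6.74571749e-04 -9.99997908e-01] F [-0.03330457 -0.67204612 -0.72867403] M [-0.03901464 -0.06169973 -0.02578417] w 0.029627876598731142
```

View pics/wrist7.png

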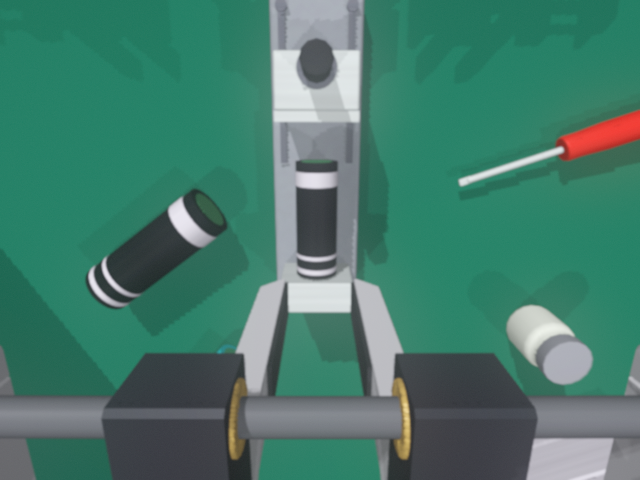

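```bash
python3 - <<'E'
from h import *
d=pickle.load(open("cam6.pkl","rb"))
crop(d["wrist"],180,240,460,440,2.85,"pics/w6c.png")
d=pickle.load(open("cam7.pkl","rb"))
crop(d["wrist"],220,240,420,390,4,"pics/w7c.png")
E
python3 snap.py 8 scene
python3 - <<'E'
from h import *
d=pickle.load(open("cam8.pkl","rb"))
crop(d["scene"],230,100,430,250,4,"pics/s8.png")
E
```

```text
8.25 [ 0.52287218 -0.14478309  0.18836659] yaw_y -0.2159893271274513 down [-2.06716955e-04  5.12517542e-05 -9.99999977e-01] F [-0.36036573 -0.54701619 -1.0518161 ] M [-0.00949481  0.01877709 -0.01536429] w 0.030003581408816964
```

View pics/w7c.png

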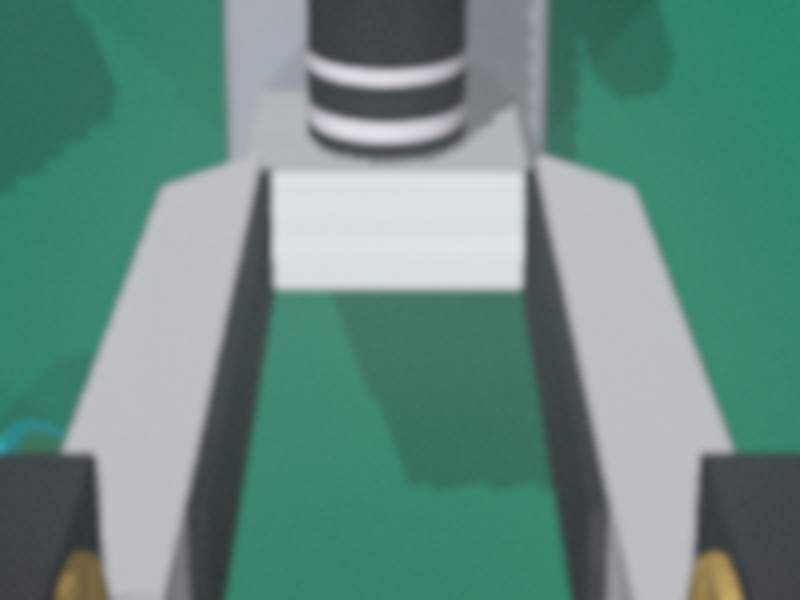

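View pics/s8.png

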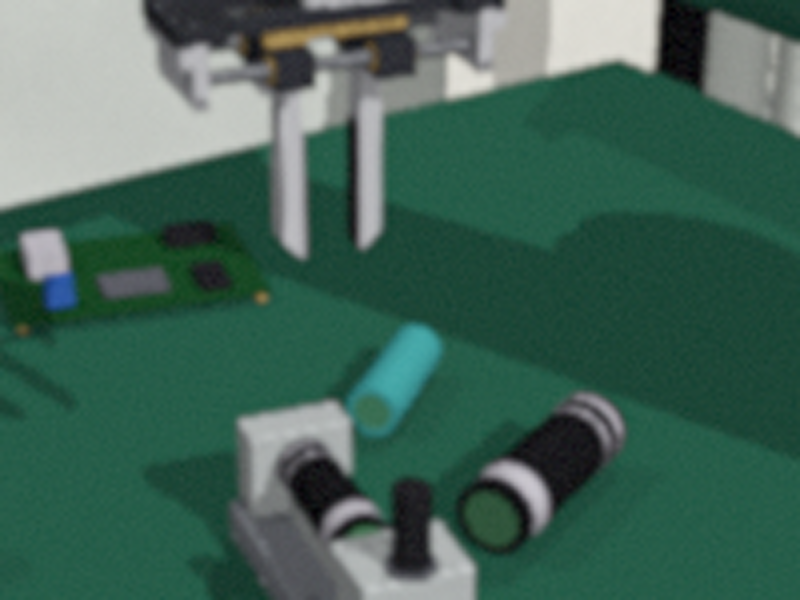

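```bash
python3 - <<'E'
from h import *
from scipy.spatial.transform import Rotation as Ro
for f,cn in (("cam8.pkl","scene"),("cam7.pkl","wrist"),("cam6.pkl","wrist"),("cam1.pkl","wrist")):
    d=pickle.load(open(f,"rb"));c=d[cn];o=d["obs"]
    R=Ro.from_euler("xyz",o["eef_rot"]).as_matrix();h=o["grip_width"]*500
    for dx in (0,-10,-19,-30):
        P=[[dx,sg*(h+g),z] for sg in (-1,1) for g in (0,1) for z in (-8,8)]
        print(f,dx,np.round(proj(c,np.array(P)/1000@R.T+o["ee_pos"]),1).tolist())
E
```

```text
cam8.pkl 0 [[319.0, 175.2], [316.4, 172.3], [319.5, 175.1], [316.9, 172.2], [306.2, 177.4], [303.8, 174.5], [305.8, 177.5], [303.3, 174.6]]
cam8.pkl -10 [[319.0, 171.1], [316.4, 168.2], [319.4, 171.0], [316.8, 168.1], [306.1, 173.3], [303.6, 170.4], [305.7, 173.3], [303.2, 170.4]]
cam8.pkl -19 [[319.0, 167.3], [316.4, 164.5], [319.4, 167.2], [316.8, 164.4], [306.1, 169.5], [303.6, 166.6], [305.6, 169.6], [303.1, 166.7]]
cam8.pkl -30 [[319.0, 162.7], [316.3, 159.9], [319.4, 162.6], [316.7, 159.8], [306.0, 164.8], [303.4, 162.0], [305.5, 164.9], [303.0, 162.1]]
cam7.pkl 0 [[291.0, 258.4], [291.6, 285.1], [289.2, 258.4], [289.8, 285.1], [344.2, 258.4], [343.7, 285.0], [346.0, 258.4], [345.4, 285.0]]
cam7.pkl -10 [[289.8, 264.5], [290.4, 292.2], [287.9, 264.5], [288.6, 292.2], [345.3, 264.5], [344.8, 292.1], [347.2, 264.4], [346.6, 292.1]]
cam7.pkl -19 [[288.7, 270.5], [289.3, 299.2], [286.7, 270.5], [287.4, 299.2], [346.5, 270.4], [345.9, 299.1], [348.5, 270.4], [347.8, 299.1]]
cam7.pkl -30 [[287.1, 278.5], [287.8, 308.5], [285.0, 278.5], [285.8, 308.5], [348.1, 278.4], [347.4, 308.4], 
[... 463 characters left out ...]
l -30 [[256.7, 280.8], [258.1, 311.1], [254.6, 280.8], [256.1, 311.1], [381.8, 280.8], [380.3, 311.1], [383.8, 280.8], [382.4, 311.1]]
cam1.pkl 0 [[234.1, 261.2], [235.7, 288.0], [232.3, 261.2], [234.0, 288.0], [404.0, 261.5], [402.3, 288.3], [405.8, 261.5], [404.0, 288.3]]
cam1.pkl -10 [[230.3, 267.5], [232.1, 295.4], [228.4, 267.5], [230.2, 295.3], [407.8, 267.8], [405.9, 295.6], [409.7, 267.8], [407.8, 295.6]]
cam1.pkl -19 [[226.6, 273.6], [228.5, 302.5], [224.6, 273.6], [226.6, 302.5], [411.6, 273.9], [409.5, 302.8], [413.5, 273.9], [411.4, 302.8]]
cam1.pkl -30 [[221.5, 281.9], [223.7, 312.1], [219.5, 281.9], [221.6, 312.1], [416.6, 282.2], [414.3, 312.4], [418.7, 282.2], [416.4, 312.4]]
```

The fingers closed to 30 mm without holding the barrel. Both cameras show the real fingertips about 30 mm behind the reported TCP, so that grasp was too high. Next I check the barrel and jaw.

```bash
python3 - <<'E'
from h import *
d=pickle.load(open("cam7.pkl","rb"))
crop(d["wrist"],260,100,380,300,3,"pics/w7d.png")
E
```

```text
(no output)
```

View pics/w7d.png

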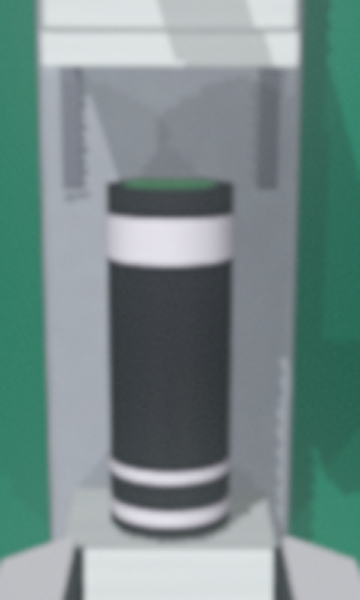

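```bash
python3 - <<'E'
from h import *
from scipy.spatial.transform import Rotation as Ro
d=pickle.load(open("cam7.pkl","rb"));w=d["wrist"];o=d["obs"]
R=Ro.from_euler("xyz",o["eef_rot"]).as_matrix()
px=lambda u,v:[260+(u+.5)/3-.5,100+(v+.5)/3-.5]
P=onz(w,[px(170.5,185.5),px(170,537),px(170,67),px(170,30)],[.058,.076,.086,.086])
a=np.array([.5226,-.1455]);yaw=-.217;c,n=np.cos(yaw),np.sin(yaw)
for p in P:
    e=p[:2]-a;print(p,"vise",c*e[0]+n*e[1],-n*e[0]+c*e[1],"tool",R.T@(p-o["ee_pos"])*1000)
E
```

```text
[ 0.53326881 -0.09700165  0.058     ] vise -2.3138974074903007e-05 0.04965795497535322 tool [131.67522933  -0.88935839 -48.99639515]
[ 0.51183669 -0.19330908  0.076     ] vise -0.00021754555099691084 -0.04900519801479076 tool [113.69885048  -1.14364501  49.67092818]
[ 0.54007573 -0.06570929  0.086     ] vise -0.00011313540690374713 0.0816819773811171 tool [103.66732226  -0.8911985  -81.01362877]
[ 0.54199241 -0.05704462  0.086     ] vise -0.00010691233370873146 0.09055610672344296 tool [103.6651782   -0.87630207 -89.88774754]
```

Request:
play_rows --deltas '[[[0, -0.5, 0, 0, 0, 0, 60], [0, 0, 0, 0, 0, 0, 60], [20, 0, 0, 0, 0, 0, 60], [40, 0, 0, 0, 0, 0, 60], [40, 0, 0, 0, 0, 0, 60], [40, 0, 0, 0, 0, 0, 60], [15, 0, 0, 0, 0, 0, 60], [8, 0, 0, 0, 0, 0, 60], [0, 0, 0, 0, 0, 0, 60]]]'

```text
time_s: 9.15
ee_pos: [0.5221, -0.1446, 0.025]
eef_rot: [-1.706, 1.569, 2.791]
force: [-0.3, 0.5, 0.5]
grip_width: 0.06
```

Request:
play_rows --deltas '[[[4, 0, 0, 0, 0, 0, 60], [4, 0, 0, 0, 0, 0, 60], [4, 0, 0, 0, 0, 0, 60], [4, 0, 0, 0, 0, 0, 60], [0, 0, 0, 0, 0, 0, 60], [0, 0, 0, 0, 0, 0, 60]]]'

```text
time_s: 9.75
ee_pos: [0.5226, -0.1447, 0.0099]
eef_rot: [-2.107, 1.571, 2.389]
force: [1.4, 0.4, 0.2]
grip_width: 0.0597
```

```bash
python3 snap.py 9 wrist
```

```text
9.8 [ 0.52268656 -0.144758    0.00999741] yaw_y -0.21597704310688082 down [ 2.05629955e-04 -6.99876953e-05 -9.99999976e-01] F [-0.24669032 -0.00505387 -0.34351839] M [-0.10282975 -0.12311457 -0.02504653] w 0.06017464329610746
```

View pics/wrist9.png

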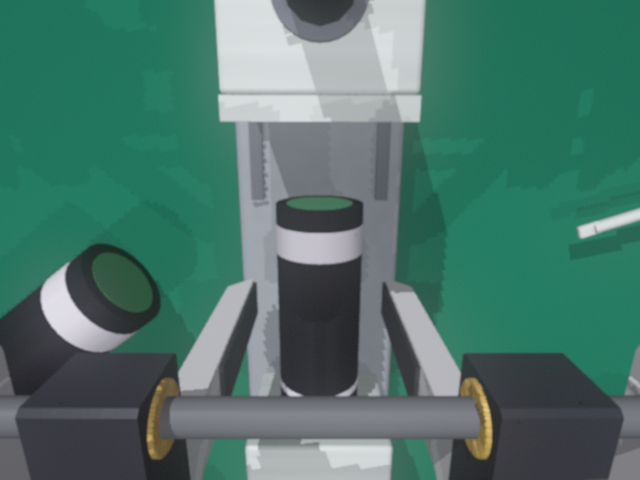

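Request:
play_rows --deltas '[[[0, 0, 0, 0, 0, 0, 25], [0, 0, 0, 0, 0, 0, 25], [0, 0, 0, 0, 0, 0, 25], [0, 0, 0, 0, 0, 0, 25], [0, 0, 0, 0, 0, 0, 25], [0, 0, 0, 0, 0, 0, 25]]]' --grip_force 40

```text
time_s: 10.4
ee_pos: [0.5226, -0.1447, 0.0099]
eef_rot: [1.685, 1.571, -0.102]
force: [0.2, -0.3, 0.5]
grip_width: 0.0351
```

Request:
play_rows --deltas '[[[-5, 0, 0, 0, 0, 0, 25], [-10, 0, 0, 0, 0, 0, 25], [-15, 0, 0, 0, 0, 0, 25], [-30, 0, 0, 0, 0, 0, 25], [-30, 0, 0, 0, 0, 0, 25], [-20, 0, 0, 0, 0, 0, 25], [0, 0, 0, 0, 0, 0, 25], [0, 0, 0, 0, 0, 0, 25]]]'

```text
time_s: 11.2
ee_pos: [0.5223, -0.1447, 0.1195]
eef_rot: [-1.717, 1.571, 2.779]
force: [0.7, 0.0, -3.0]
grip_width: 0.0351
```

```bash
python3 snap.py 10 wrist
```

```text
11.25 [ 0.52200412 -0.14454999  0.11880696] yaw_y -0.21600414337228765 down [-1.43278589e-03  5.08061869e-04 -9.99998844e-01] F [ 0.44503197 -1.00220588 -1.97180689] M [-0.00696012 -0.08556358  0.0330325 ] w 0.034873196344399636
```

View pics/wrist10.png

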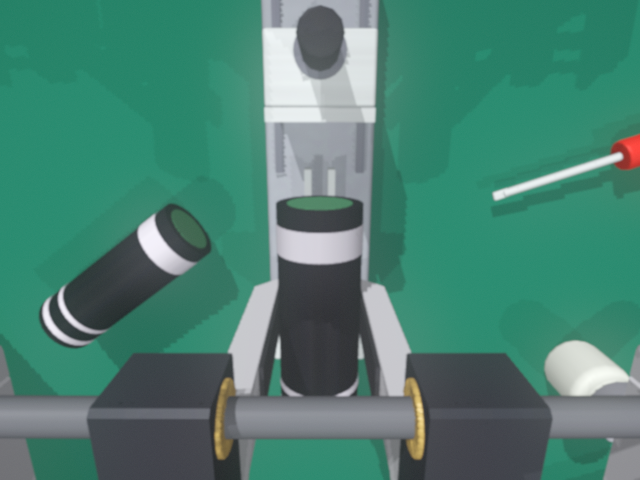

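Force shows the weight (-2 to -3 N) and the opening reads 35 mm, so the barrel is held. Next I move up and across to view the V-block.

Request:
play_rows --deltas '[[[-30, 0, 0, 0, 0, 0, 25], [-30, 0, 0, 0, 0, 0, 25], [0, -6, -34, -0.036, 0, 0, 25], [0, -5, -34, -0.036, 0, 0, 25], [0, -3.5, -34, -0.036, 0, 0, 25], [0, -2.5, -34, -0.036, 0, 0, 25], [0, -1, -34, -0.036, 0, 0, 25], [0, 0, -34, -0.036, 0, 0, 25], [0, 0, 0, 0, 0, 0, 25], [0, 0, 0, 0, 0, 0, 25]]]'

```text
time_s: 12.25
ee_pos: [0.5299, 0.0606, 0.1785]
eef_rot: [-1.459, 1.569, -3.029]
force: [0.5, 0.2, -2.2]
grip_width: 0.0353
```

```bash
python3 snap.py 11 wrist;python3 - <<'E'
from h import *
d=pickle.load(open("cam11.pkl","rb"))
crop(d["wrist"],250,30,390,190,3.75,"pics/w11.png")
E
```

```text
12.3 [0.53007028 0.05993341 0.17880801] yaw_y -0.0001409741441891897 down [-1.77954943e-03 -2.69690107e-04 -9.99998380e-01] F [-0.42712068 -0.49596076 -2.85243776] M [-0.0734564  -0.15807269  0.02053822] w 0.03465137211293544
```

View pics/wrist11.png

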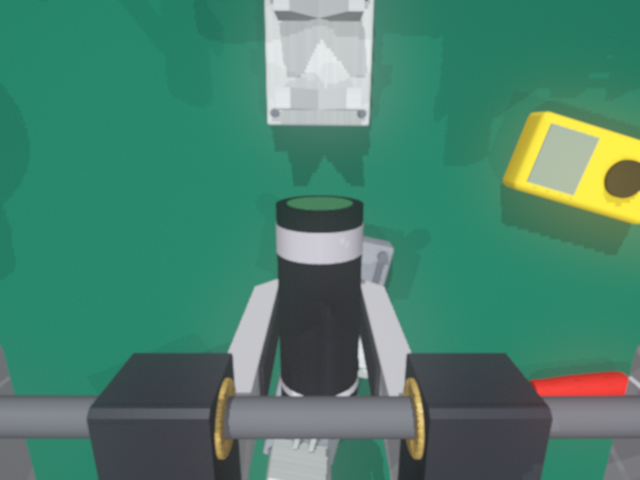

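View pics/w11.png

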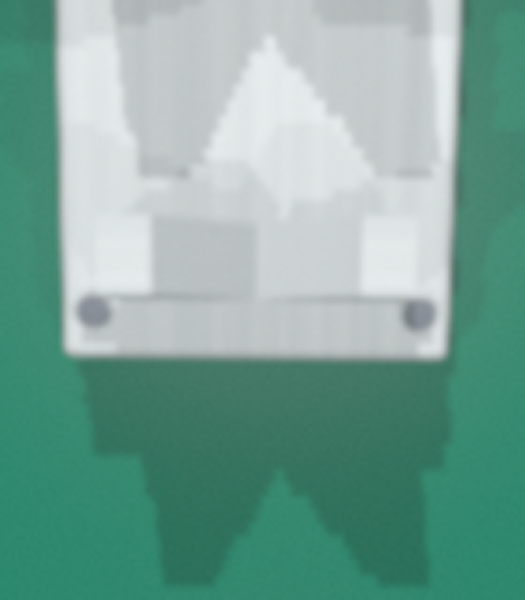

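```bash
cat > fit4.py <<'E'
import io,contextlib
with contextlib.redirect_stdout(io.StringIO()):
    from fit import *
d=pickle.load(open("cam11.pkl","rb"));w=d["wrist"];o=d["obs"]
wv=(w,[[-45,-56,20],[45,-56,20],[-34,-43,52],[-34,-27,52],[34,-43,52],[34,-27,52],[0,-43,30],[-22,-43,52],[22,-43,52]],un([(66,355),(449,358),(96,293),(97,218),(417,296),(418,218),(259,299),(151,294),(361,296)],250,30,3.75),1)
for ob in ([wv],[wv,bt],[bt]):
    x,r=fit(ob,[.53,.193,0]);print(np.round(x,4),r)
    R=Ro.from_euler("xyz",o["eef_rot"]).as_matrix()
    print(R.T@(np.r_[x[:2],.0555]-o["ee_pos"])*1000)
E
python3 fit4.py
```

```text
[ 0.5292  0.1951 -0.0055] [[[-0.1, 0.4], [-0.1, 0.3], [0.2, 0.3], [-0.5, -1.0], [-0.0, 0.1], [0.4, -0.4], [-0.5, -0.1], [0.6, 0.2], [-0.1, 0.0]]]
[ 123.27297175   -0.70617721 -135.18457436]
[ 0.5293  0.195  -0.0072] [[[-0.0, 0.4], [-0.1, 0.5], [0.3, 0.4], [-0.4, -1.0], [0.1, 0.3], [0.6, -0.2], [-0.4, -0.0], [0.7, 0.2], [-0.0, 0.2]], [[-0.4, 0.6], [-1.3, 0.6], [-1.5, 0.5], [-0.6, 0.3]]]
[ 123.2727347    -0.55943947 -135.095392  ]
[ 0.5304  0.1929 -0.0039] [[[0.4, 0.2], [-0.4, 0.0], [-0.4, -0.1], [0.4, -0.1]]]
[ 123.27135417    0.53597779 -132.98833639]
```

```bash
python3 - <<'E'
from h import *
from scipy.spatial.transform import Rotation as Ro
d=pickle.load(open("cam11.pkl","rb"));w=d["wrist"];o=d["obs"]
crop(w,260,180,380,300,5,"pics/w11b.png")
R=Ro.from_euler("xyz",o["eef_rot"]).as_matrix()
# project barrel end rims for barrel centre tool z=c
for cz in (-1,0,1):
    a=np.linspace(0,2*np.pi,8,endpoint=False)
    P=np.c_[-48+18*np.sin(a),18*np.cos(a),np.full(8,cz-50)]/1000
    print(cz,np.round(5*(proj(w,P@R.T+o["ee_pos"])-[260,180])+2).astype(int).tolist())
E
```

```text
-1 [[520, 105], [444, 77], [299, 67], [154, 77], [79, 104], [131, 136], [300, 151], [468, 136]]
0 [[520, 117], [444, 89], [299, 78], [154, 88], [79, 116], [132, 149], [300, 164], [468, 149]]
1 [[519, 129], [444, 100], [299, 89], [155, 100], [80, 128], [132, 162], [300, 177], [468, 162]]
```

View pics/w11b.png

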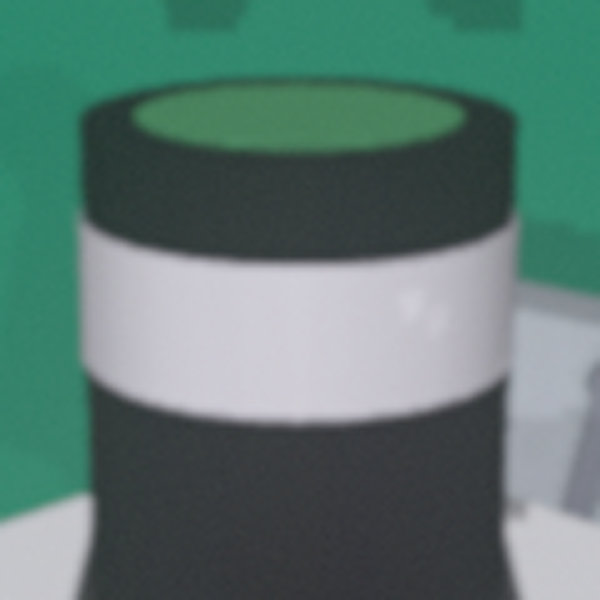

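Request:
play_rows --deltas '[[[0, -0.5, -35, 0.005, 0, 0, 25], [0, 0, -35, 0, 0, 0, 25], [0, 0, -35, 0, 0, 0, 25], [0, 0, -30, 0, 0, 0, 25], [30, 0, 0, 0, 0, 0, 25], [40, 0, 0, 0, 0, 0, 25], [40, 0, 0, 0, 0, 0, 25], [20, 0, 0, 0, 0, 0, 25], [0, 0, 0, 0, 0, 0, 25], [0, 0, 0, 0, 0, 0, 25]]]'

```text
time_s: 13.3
ee_pos: [0.531, 0.1946, 0.0504]
eef_rot: [1.467, 1.571, -0.11]
force: [0.2, -0.5, -2.0]
grip_width: 0.0349
```

```bash
python3 snap.py 12 wrist scene;python3 - <<'E'
from h import *
d=pickle.load(open("cam12.pkl","rb"))
crop(d["scene"],350,250,470,360,5,"pics/s12.png")
E
```

```text
13.4 [0.53142052 0.195099   0.05143088] yaw_y -0.005746039964272205 down [ 2.25805350e-03  6.66358684e-04 -9.99997229e-01] F [ 0.56251694  0.55912812 -2.46523387] M [-0.04257222 -0.10293169  0.00312599] w 0.03556934335040595
```

View pics/wrist12.png

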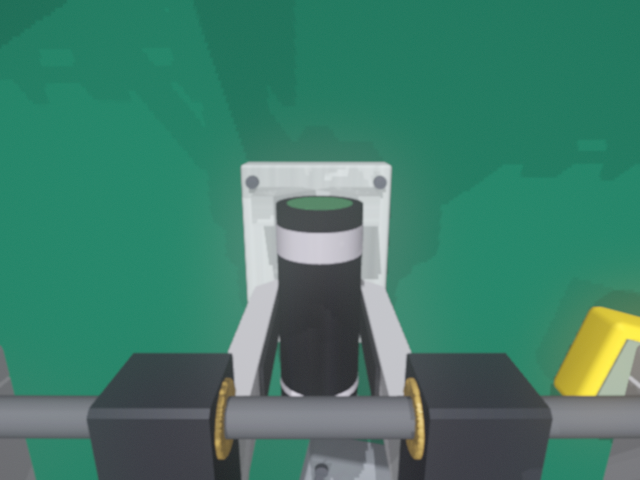

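View pics/s12.png

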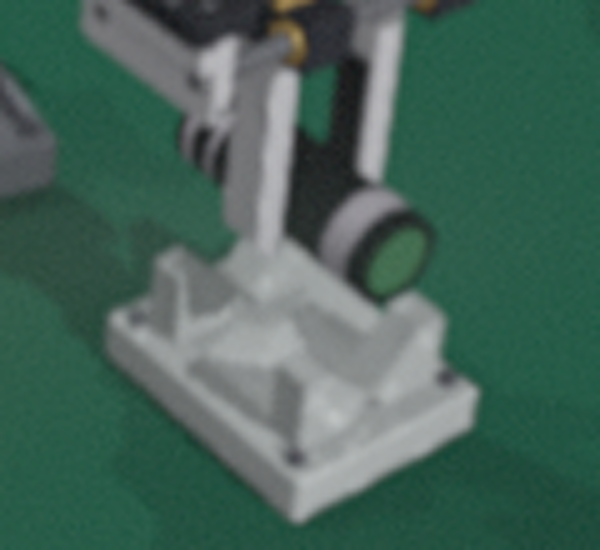

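```bash
cat >> fit4.py <<'E'
print('---')
d=pickle.load(open("cam12.pkl","rb"));w2=d["wrist"];o=d["obs"]
for p in ([.5292,.1951,-.0055],):
    print(proj(w2,T(p,[[-45,56,20],[45,56,20],[-45,56,0],[45,56,0],[0,43,30]])))
crop(w2,230,140,410,290,4.4,"pics/w12c.png")
E
python3 fit4.py | sed -n '/---/,$p'
```

```text
---
[[239.89861069 165.35008262]
 [392.05949923 165.24045463]
 [245.77930178 162.11168524]
 [386.59360642 162.01090912]
 [315.93119908 189.86617629]]
```

View pics/w12c.png

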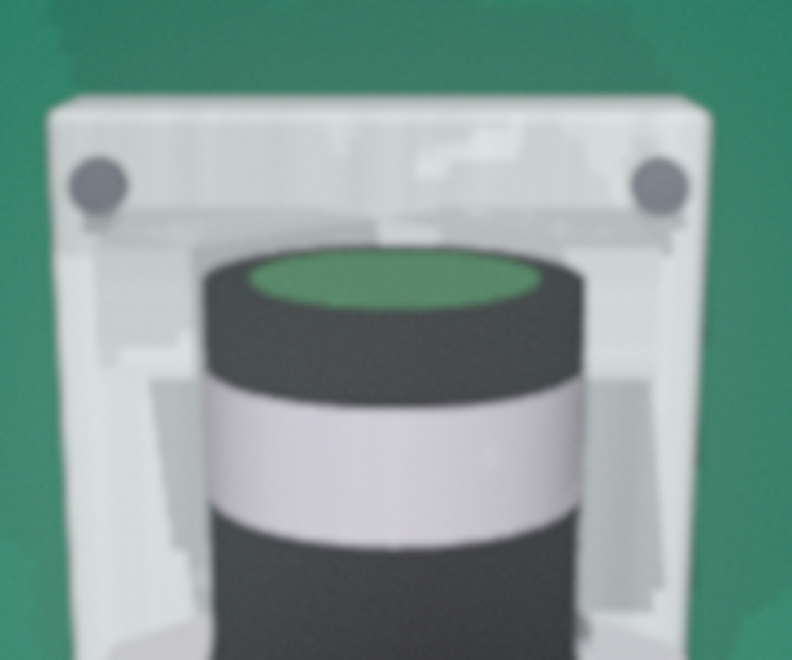

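Request:
play_rows --deltas '[[[0, 0, 0.3, 0, 0, 0, 25], [0, 0, 0, 0, 0, 0, 25], [0, 0, 0, 0, 0, 0, 25], [0, 0, 0, 0, 0, 0, 25], [0, 0, 0, 0, 0, 0, 25]]]'

```text
time_s: 13.9
ee_pos: [0.5304, 0.195, 0.0499]
eef_rot: [1.817, 1.571, 0.241]
force: [-0.1, -0.3, -2.7]
grip_width: 0.035
```

```bash
python3 snap.py 13 wrist;python3 - <<'E'
from h import *
d=pickle.load(open("cam13.pkl","rb"))
crop(d["wrist"],230,140,410,290,4.4,"pics/w13.png")
E
```

```text
13.95 [0.53044793 0.19502365 0.04989448] yaw_y -0.004916912004397973 down [ 6.03160028e-05  5.89994710e-06 -9.99999998e-01] F [ 1.54420322  0.00410083 -2.61017021] M [-0.06983309 -0.08046553 -0.02241655] w 0.03529312268689621
```

View pics/w13.png

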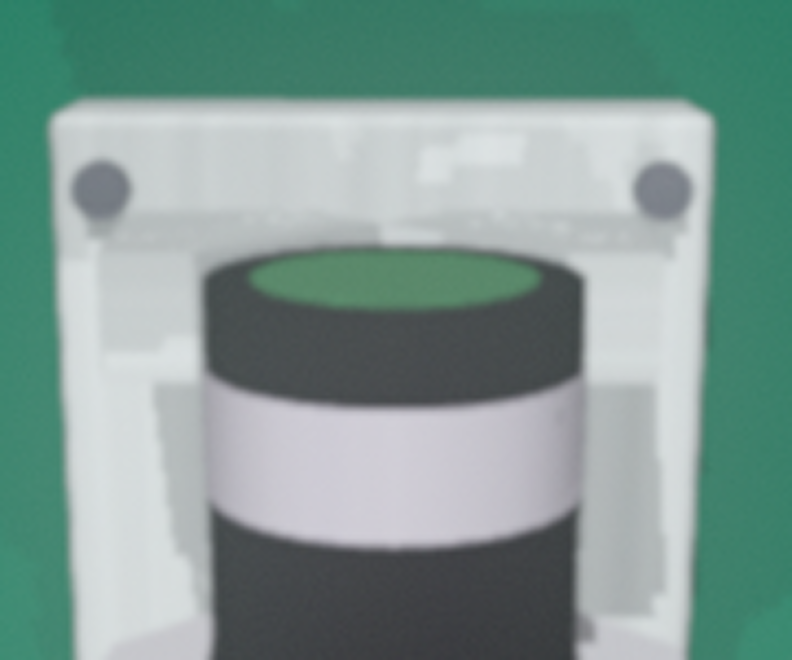

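```bash
python3 - <<'E'
from h import *
from scipy.spatial.transform import Rotation as Ro
d=pickle.load(open("cam13.pkl","rb"));w=d["wrist"];o=d["obs"]
R=Ro.from_euler("xyz",o["eef_rot"]).as_matrix()
px=lambda u,v:[230+(u+.5)/4.4-.5,140+(v+.5)/4.4-.5]
P=onz(w,[px(50,119),px(715,119),px(101,190),px(663,190)],[.02]*4)
Q=(P-o["ee_pos"])@R*1000;print(P,"\n",Q)
print("block centre tool y",Q[:2,1].mean(),Q[2:,1].mean(),"z",Q[:2,2].mean()+56)
a=np.linspace(0,2*np.pi,8,endpoint=False)
for cz in (0,1):
  Pb=np.c_[-48+18*np.sin(a),18*np.cos(a),np.full(8,cz-50)]/1000
  print(np.round(4.4*(proj(w,Pb@R.T+o["ee_pos"])-[230,140])+2).astype(int).tolist())
E
```

```text
[[0.48461458 0.25100572 0.02      ]
 [0.5739105  0.2505694  0.02      ]
 [0.49098328 0.24142792 0.02      ]
 [0.56727906 0.24105337 0.02      ]] 
 [[ 29.89204191 -46.10985314 -55.75584694]
 [ 29.89742531  43.18712756 -55.75859306]
 [ 29.89236954 -39.69413982 -46.20947759]
 [ 29.89696918  36.60255965 -46.21007517]]
block centre tool y -1.4613627876889197 -1.5457900812793248 z 0.24277999852264998
[[588, 271], [522, 247], [394, 238], [267, 247], [200, 271], [246, 299], [394, 312], [542, 299]]
[[587, 282], [521, 257], [394, 248], [267, 257], [201, 282], [247, 310], [394, 324], [542, 310]]
```

Request:
play_rows --deltas '[[[0, -1.5, 0, 0, 0, 0, 25], [15, 0, 0, 0, 0, 0, 25], [12, 0, 0, 0, 0, 0, 25], [6, 0, 0, 0, 0, 0, 25], [0, 0, 0, 0, 0, 0, 25], [0, 0, 0, 0, 0, 0, 25]]]'

```text
time_s: 14.55
ee_pos: [0.5291, 0.195, 0.017]
eef_rot: [2.084, 1.571, 0.508]
force: [0.1, 0.2, -2.0]
grip_width: 0.0352
```

```bash
python3 snap.py 14 wrist scene;python3 - <<'E'
from h import *
d=pickle.load(open("cam14.pkl","rb"))
crop(d["wrist"],230,140,410,290,3.5,"pics/w14.png")
crop(d["scene"],350,250,470,360,5,"pics/s14.png")
E
```

```text
14.65 [0.52922002 0.19511887 0.01735313] yaw_y -0.004937445809342765 down [ 7.19593255e-04  2.46587420e-04 -9.99999711e-01] F [-0.70100098  0.06300815 -3.27729373] M [ 0.0080402  -0.09222816 -0.00215334] w 0.03528100346199989
```

View pics/w14.png

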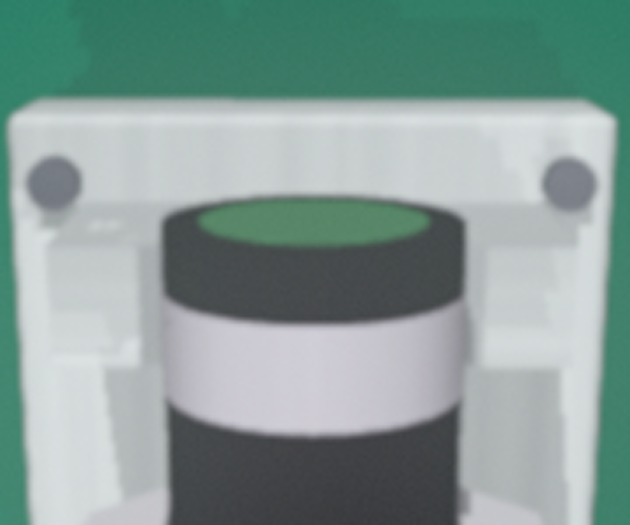

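View pics/s14.png

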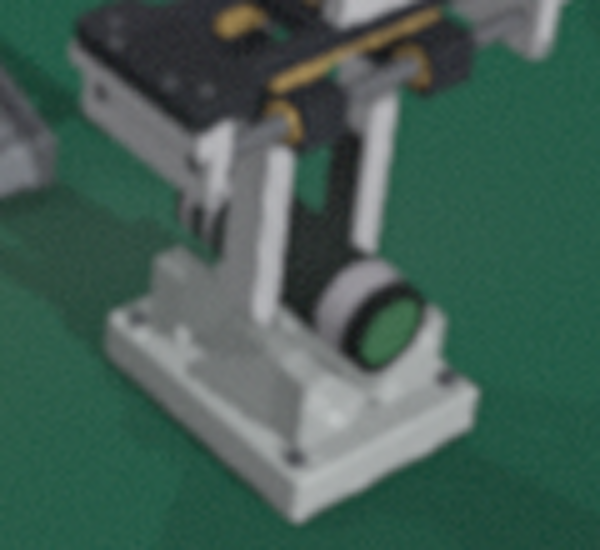

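Request:
play_rows --deltas '[[[2, 0, 0, 0, 0, 0, 25], [2, 0, 0, 0, 0, 0, 25], [1, 0, 0, 0, 0, 0, 25], [0, 0, 0, 0, 0, 0, 25]]]' --grip_force 50

```text
time_s: 15.05
ee_pos: [0.5288, 0.195, 0.0117]
eef_rot: [-1.276, 1.57, -2.852]
force: [-0.5, -0.1, -3.3]
grip_width: 0.035
```

Request:
play_rows --deltas '[[[1, 0, 0, 0, 0, 0, 25], [1, 0, 0, 0, 0, 0, 25], [0, 0, 0, 0, 0, 0, 25]]]'

```text
time_s: 15.35
ee_pos: [0.5289, 0.195, 0.0097]
eef_rot: [-1.469, 1.571, -3.045]
force: [-0.1, -0.4, -2.6]
grip_width: 0.0349
```

Request:
play_rows --deltas '[[[1, 0, 0, 0, 0, 0, 25], [0, 0, 0, 0, 0, 0, 25]]]'

```text
time_s: 15.55
ee_pos: [0.5289, 0.195, 0.0087]
eef_rot: [-1.279, 1.571, -2.855]
force: [0.3, 0.1, -2.4]
grip_width: 0.0352
```

Request:
play_rows --deltas '[[[0.5, 0, 0, 0, 0, 0, 25], [0.5, 0, 0, 0, 0, 0, 25], [0, 0, 0, 0, 0, 0, 25]]]'

```text
time_s: 15.85
ee_pos: [0.5289, 0.195, 0.0078]
eef_rot: [-1.542, 1.571, -3.118]
force: [0.7, -0.3, -2.3]
grip_width: 0.0349
```

Request:
play_rows --deltas '[[[0.5, 0, 0, 0, 0, 0, 25], [0, 0, 0, 0, 0, 0, 25]]]'

```text
time_s: 16.05
ee_pos: [0.529, 0.195, 0.0076]
eef_rot: [1.878, 1.571, 0.303]
force: [-2.0, -0.5, 2.6]
grip_width: 0.0348
```

Request:
play_rows --deltas '[[[0.5, 0, 0, 0, 0, 0, 25], [0, 0, 0, 0, 0, 0, 25]]]'

```text
time_s: 16.25
ee_pos: [0.529, 0.1951, 0.0075]
eef_rot: [1.869, 1.57, 0.293]
force: [-3.8, -2.1, 7.7]
grip_width: 0.035
```

Request:
play_rows --deltas '[[[0, -0.4, 0.1, 0, 0, 0, 25], [0, 0, 0, 0, 0, 0, 25], [0.5, 0, 0, 0, 0, 0, 25], [0, 0, 0, 0, 0, 0, 25], [0, 0, 0, 0, 0, 0, 25]]]'

```text
time_s: 16.75
ee_pos: [0.5289, 0.195, 0.0073]
eef_rot: [1.877, 1.57, 0.302]
force: [-5.9, -1.2, 11.9]
grip_width: 0.0352
```

```bash
python3 snap.py 15
```

```text
16.75 [0.52891558 0.19503707 0.00733672] yaw_y -0.004981021490147147 down [ 1.03171465e-03  3.20848365e-04 -9.99999416e-01] F [-5.86258345 -1.17422575 11.91569532] M [-0.25202244  0.7490887   0.01650699] w 0.035245081738441104
```

Request:
play_rows --deltas '[[[0, -0.4, 0, 0, 0, 0, 25], [0, -0.4, 0, 0, 0, 0, 25], [0, 0, 0, 0, 0, 0, 25], [0, 0, 0, 0, 0, 0, 25]]]'

```text
time_s: 17.15
ee_pos: [0.5289, 0.195, 0.0073]
eef_rot: [1.778, 1.568, 0.202]
force: [1.1, -1.3, 9.0]
grip_width: 0.035
```

```bash
python3 snap.py 16
```

```text
17.15 [0.52891884 0.19503762 0.00734751] yaw_y -0.005042432840111511 down [ 2.85135223e-03  5.83982601e-04 -9.99995764e-01] F [ 1.0868921  -1.32112847  9.0441533 ] M [-1.92733794e-01 -3.95451747e-01 -1.99766887e-04] w 0.03497630904862515
```

Balanced laterally; now I press to about 14–15 N.

Request:
play_rows --deltas '[[[0.5, 0.1, 0.1, 0, 0, 0, 25], [0, 0, 0, 0, 0, 0, 25], [0, 0, 0, 0, 0, 0, 25], [0, 0, 0, 0, 0, 0, 25]]]'

```text
time_s: 17.55
ee_pos: [0.529, 0.1951, 0.0073]
eef_rot: [1.84, 1.568, 0.264]
force: [-2.7, -0.7, 12.8]
grip_width: 0.0351
```

```bash
python3 snap.py 17 wrist scene; python3 - <<'E'
from h import *
d=pickle.load(open("cam17.pkl","rb"))
crop(d["wrist"],220,140,420,290,4,"pics/w17.png")
crop(d["scene"],350,250,470,360,5,"pics/s17.png")
E
```

```text
17.65 [0.52896164 0.19507247 0.00731397] yaw_y -0.004998977138317285 down [ 2.82667913e-03  7.37774446e-04 -9.99995733e-01] F [-1.8950161  -2.05992035 13.48090799] M [-0.2150812   0.25773752 -0.01545923] w 0.03515361463240067
```

View pics/w17.png

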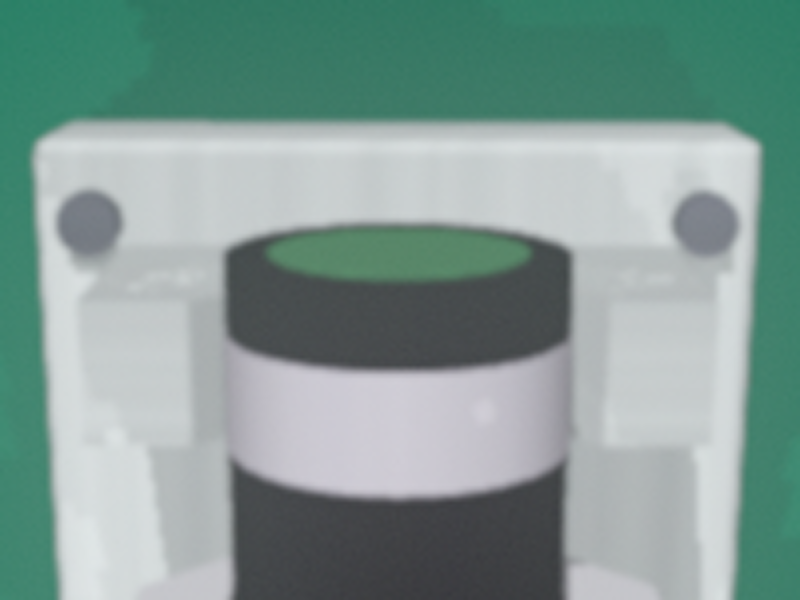

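View pics/s17.png

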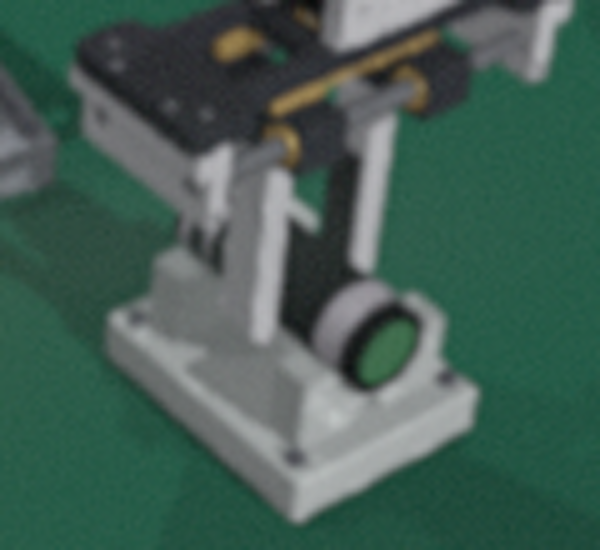

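```bash
python3 - <<'E'
from h import *
from scipy.spatial.transform import Rotation as Ro
d=pickle.load(open("cam17.pkl","rb"));w=d["wrist"];s=d["scene"]
px=lambda u,v:[220+(u+.5)/4-.5,140+(v+.5)/4-.5]
P=onz(w,[px(398,254),px(398,225),px(135,298),px(660,298),px(135,443),px(660,443),px(33,145),px(760,145)],[.0555,.0375,.052,.052,.052,.052,.02,.02])
print(P)
yl=(P[2:4,1].mean()+P[4:6,1].mean())/2
print("block y from lands",yl-.035,"from base",P[6:,1].mean()-.056,"barrel y",P[0,1]-.05,P[1,1]-.05)
# scene: glass centre (388,352) -> +y end at x=.529
q=[[350+388.5/5-.5,250+352.5/5-.5]]
print(onz(s,q,.0555), proj(s,[[.529,.195+.05,.0555]])-q)
E
```

```text
[[0.52907084 0.24423315 0.0555    ]
 [0.52913316 0.24403826 0.0375    ]
 [0.50137756 0.23900404 0.052     ]
 [0.55666225 0.23869234 0.052     ]
 [0.50057456 0.22298954 0.052     ]
 [0.55730896 0.22265124 0.052     ]
 [0.48460528 0.25106749 0.02      ]
 [0.57354983 0.25059482 0.02      ]]
block y from lands 0.19583428838292818 from base 0.19483115267961332 barrel y 0.19423315031667382 0.1940382632996674
[[0.52825908 0.24501709 0.0555    ]] [[-0.3054223   0.15148346]]
```

Force is 13.5 N and both flanks look loaded, but the barrel sits about 1 mm short along the groove. I lift it slightly, shift it 1 mm and re-seat.

Request:
play_rows --deltas '[[[-3, 0, 0, 0, 0, 0, 25], [-1, 0, -0.5, 0, 0, 0, 25], [0, 0, -0.5, 0, 0, 0, 25], [0, 0, 0, 0, 0, 0, 25], [1, 0, 0, 0, 0, 0, 25], [1, 0, 0, 0, 0, 0, 25], [0.6, 0, 0, 0, 0, 0, 25], [0.6, 0, 0, 0, 0, 0, 25], [0, 0, 0, 0, 0, 0, 25], [0, 0, 0, 0, 0, 0, 25]]]'

```text
time_s: 18.65
ee_pos: [0.5288, 0.196, 0.0075]
eef_rot: [1.808, 1.568, 0.232]
force: [3.0, 0.4, 4.8]
grip_width: 0.0349
```

Request:
play_rows --deltas '[[[0.4, 0.1, 0, 0, 0, 0, 25], [0.4, 0, 0, 0, 0, 0, 25], [0, 0, 0, 0, 0, 0, 25], [0, 0, 0, 0, 0, 0, 25]]]'

```text
time_s: 19.05
ee_pos: [0.5289, 0.196, 0.0073]
eef_rot: [1.82, 1.568, 0.244]
force: [-1.1, -1.6, 13.5]
grip_width: 0.035
```

```bash
python3 snap.py 18 wrist; python3 - <<'E'
from h import *
d=pickle.load(open("cam18.pkl","rb"))
crop(d["wrist"],220,140,420,290,4,"pics/w18.png")
E
```

```text
19.1 [0.52889462 0.19596263 0.0072934 ] yaw_y -0.005025460004485883 down [ 2.38955844e-03  5.61681706e-04 -9.99996987e-01] F [-1.47566113 -1.38507078 12.5726043 ] M [-0.35823376  0.25899447 -0.06178041] w 0.034915549694975644
```

View pics/w18.png

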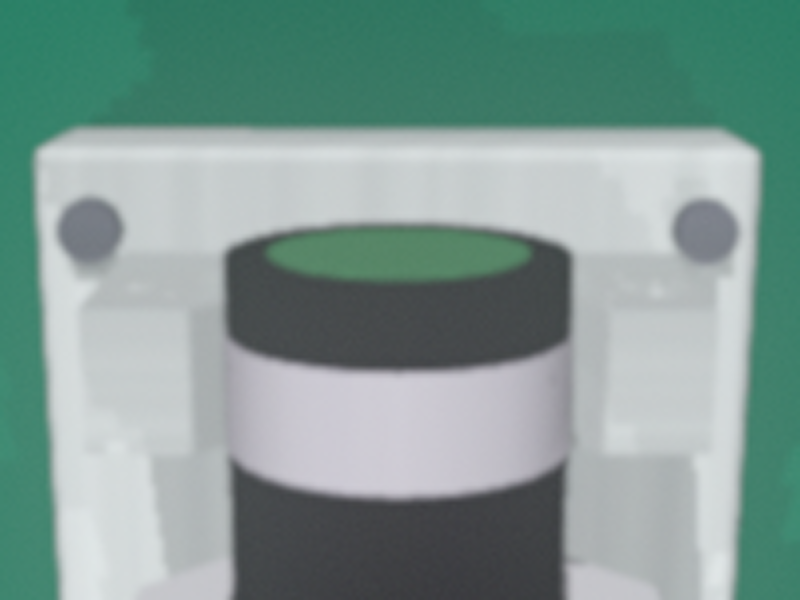

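Request:
play_rows --deltas '[[[0.1, 0, 0, 0, 0, 0, 25], [0, 0, 0, 0, 0, 0, 25], [0, 0, 0, 0, 0, 0, 25], [0, 0, 0, 0, 0, 0, 25], [0, 0, 0, 0, 0, 0, 25]]]'

```text
time_s: 19.6
ee_pos: [0.5289, 0.196, 0.0073]
eef_rot: [1.835, 1.568, 0.259]
force: [-2.4, -1.5, 15.1]
grip_width: 0.035
```

```bash
python3 snap.py 19 top; python3 snap.py 20 scene; python3 - <<'E'
from station import ctrl
print(ctrl.get_obs()["force"])
E
```

```text
19.65 [0.5289026  0.19596503 0.00729739] yaw_y -0.0051090848269839334 down [ 2.43597767e-03  6.06081682e-04 -9.99996849e-01] F [-2.13172417 -2.40192343 14.04625191] M [-0.3862279   0.40106062 -0.0045112 ] w 0.0348086228069885
19.7 [0.52891597 0.19596596 0.00731151] yaw_y -0.005087784720701753 down [ 2.44208907e-03  6.16053004e-04 -9.99996828e-01] F [-2.55141876 -1.86854932 15.15799688] M [-0.33333144  0.3729577  -0.03301916] w 0.03508713168057428
[-2.55141876 -1.86854932 15.15799688]
```

View pics/top19.png

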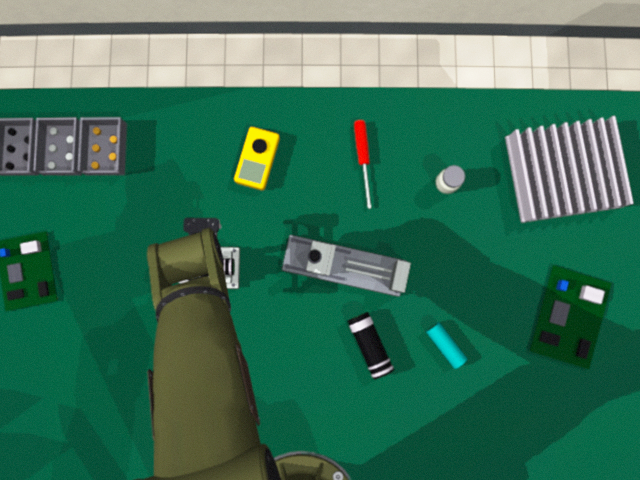

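View pics/scene20.png

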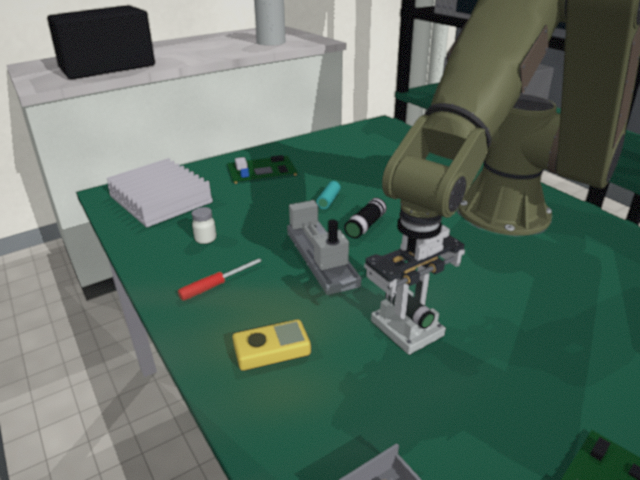

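The multimeter (257,158), screwdriver (365,165) and jar (450,180) are where they were in the first top view. The vise at (345,265) is open and empty, and the barrel is in the V-block. I hand in.

```bash
python3 - <<'E'
from station import hand_in
print(hand_in())
E
```

```text
the job is handed in; nothing more can be done
None
```

I slid the vise jaw open to its stop and lifted the black barrel out of the vise. It is now in the V-block groove, pressed down, and I handed in while still holding it, at about 19.7 s.

**Last checks**
- **Press:** the downward force read 14–15 N. Sideways force was about 2.5 N, so both flanks are loaded, one slightly more than the other.
- **Centring:** from the camera, the barrel was about 1 mm off centre along the groove on the first seating. I lifted it, shifted it 1 mm and pressed it again. The two ways of measuring the block differ by about 1 mm, and I did not work out the offset again after the shift.
- **Jaw:** the pull force rose with no further movement, and the camera put it at about 39.7 mm of its 40 mm travel.
- **Other objects:** the multimeter, jar, screwdriver, loose larger barrel and turquoise barrel look unmoved in the last top view.

**What went wrong**
- My first grasp missed. Both cameras showed the real fingertips about 30 mm behind the reported TCP, so the fingers closed over the top of the barrel.
- That miss did not visibly move the barrel. I grasped again 30 mm lower, and the measured weight and opening confirmed the hold.
- Because of the same offset, I held the knob near its top when opening the jaw, not at its grip point.

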